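# Close up the tape measure tub and stack it

### The arm

A 6-joint arm with a two-finger parallel gripper is mounted at the origin on a cart in front of the work surface, level with it; the furniture and walls round the work are solid. World frame = base frame: x ahead of the robot, y to its left, z up, the work surface at z = 0. Lengths are in m, angles in rad, forces in N, time in s.
With the tool pointing down it reaches from about 0.3 to 1 m from the base axis. Payload 5.1 kg.
Tool frame: the origin (TCP) lies midway between the tips of the shut fingers; the grasp point (between the pads) lies 19 mm behind it; z points along the fingers, y is the direction in which the jaws open and shut (so a half turn about z gives the same grasp; the last joint's range is limited). The gripper opens to 95 mm and grips with 3 to 60 N. Pads are 20 mm wide; open, the fingers measure 119 mm over their backs; the gripper's body (75 mm by 180 mm) begins 59 mm behind the grasp point.
Start: joints at [1.262, 0.124, 1.65, -0, 1.367, -0.083], TCP at [0.146, 0.633, 0.215] pointing down, gripper open.
Joint ranges: [-2.61, 2.61], [-1.02, 2.33], [0.03, 2.71], [-1.35, 4.49], [0.32, 2.68], [-2.91, 2.91]. Speed limits (rad/s): [2.57, 2.57, 3.14, 3.14, 3.14, 3.14].

### API

Orientations are given as a 3x3 rotation matrix whose columns are the frame's x, y, z axes.
In Python, from workcell import bot, eyes gives the robot as it stands.
- The arm moves only by the tool send_rows, never from a script. Its argument "steps" is a list of rows, each a list of 3 entries, a list of its own where there are three numbers: the shift along the tool's x, y, z in m, then the turn, a rotation vector about the tool's x, y, z in rad, then the opening, from 0 (shut) to 1 (fully open). A call has 1 to 5 rows; each row shifts and turns the pose as measured when the row begins, along the tool's axes as they then stand; what a row does not reach is not made up. A row lasts 1/10 s, in which the tool goes at most 50 mm and 8.59 degrees, less where a joint would pass 70% of its speed; a pose out of reach is approached as far as the arm can. A call with a gripper value outside its range is refused whole. The fingers move at their own pace and stop on an object; "grip_force" is the grip in N (left out, the last holds). Time passes only in rows, so rows that do not move let the fingers close. It gives the time, the measured TCP pose, the force and the opening at its end, in the units of the state.
- bot.observe(): the state, without advancing time (a new reading comes with each control period).
- eyes.camera(name): name is "side" or "top" or "wrist"; returns a dict with "color" (384x512x3 uint8, red, green, blue), "camera_matrix" (3x3 intrinsics, pixels), "R" (3x3) and "t" (3): a world point X has camera coordinates R X + t; the wrist camera has in their place "T_tool_cam" (4x4, takes a point from camera to tool coordinates, whose origin is the TCP and whose axes are the flange's). Camera axes: x right, y down, z forward; pixel columns grow to the right and rows downward; lengths in m; the calibration is good to about 2 mm. A picture is of the moment at which its call begins: read the wrist's pose just before it. There is no depth.
- bot.sign_off(): hands the job in, once; it reports no verdict.
The state is a dict: "clock": time; "qpos": joint angles; "joint_vel": joint speeds; "effort": joint torques, N m; "tool_pos": TCP position; "eef_rot": TCP orientation; "ft_force": force on the tool from outside, world axes, zero at the start; "wrist_torque": the same for the moment, N m; "finger_gap": opening from 0.0 (shut) to 1.0 (fully open).
Only numpy, scipy, OpenCV 4.12 (cv2) and the standard library are available. Lean on these libraries where they do the work, as an engineer would, in place of code of your own. Each camera call takes 0.05 s, during which the arm holds its last target.

### The job

Stand the tape measure in the open white tub, put the loose white lid on and press it down until both end clips snap over it. Then lift the closed tub by the grab bar of its lid and stack it on the flat grey storage box, sitting level inside the raised border, and let go. Leave the hand gel, the stapler and the wide tape roll where they are and keep the tub upright.

Things in the scene. Friction and masses are not known exactly. Their poses are not given: they have to be found in the camera images.
- tape_measure: yellow pocket tape measure standing on the table, 40 (its x) x 67 (its y) x 60 high; its origin is the centre of its underside (the body reaches -18 to 20 mm in x and -31 to 33 mm in y). Grasp it across its x, 38 mm.
- tub: white open tub, loose, 0.25 kg, outside 104 (x) x 92 (y) x 76 high, walls and floor 3 mm, inside 98 x 86; origin at the centre of its underside, z up. A black sprung clip 34 mm wide stands outside the middle of each x end, up to z = 96 and 62 mm out from the centre. The lid pushed straight down spreads the clips (about 10 N in all); they spring back over its ends and then carry the tub.
- lid: loose white lid, 0.09 kg: plate 108 (x) x 96 (y), z = 10 to 14; tapered skirt under it, 94 x 82 at the plate, 85 x 73 at its foot z = 0, goes inside the tub; on top a solid grab bar 64 (along x) x 16 (y), z = 14 to 44. Origin at the centre of the skirt's foot, on which it lies. Its x goes along the tub's x, either way round. Fully on, its origin is 66 mm above the tub's; 1.5 mm play.
- clip_a (a joint): angle (rad) of the clip on the tub's +x end: 0 upright at its stop, growing as it is spread; about 0.06 as the lid passes. Hinged at tub z = 30, x = 58.5; its nose reaches in to x = 51 with a flat underside at z = 81.5 and above that a ramp sloping out to x = 58.5 at z = 95.
- clip_b (a joint): the same for the clip on the tub's -x end (mirrored)
- storage_box: grey closed storage box, fixed, 134 (x) x 122 (y); flat top at z = 40 with a raised flared border up to z = 50 round it; origin at the centre of its underside
- bay (a point): centre of the flat top inside the border of the grey storage box, 40 mm above its underside, axes as the box. The border's inner size is about 110 x 98 at the foot and 120 x 108 at its top, so the tub (104 x 92) drops in with its x along the box's x, either way round.
- gel_bottle: pump bottle of hand gel, 55 x 55 x 149 high, bystander; origin under its centre
- stapler: desk stapler, 36 x 133 x 45 high, bystander; origin under its centre
- wide_tape: wide white roll of tape lying flat, 92 across, 36 high, bystander; origin under its centre
Not all that is in view belongs to the job. Of the things that look like the tape_measure, take the one that is nearest to the robot's base at the start.

How it is judged:
By the outcome, as a careful person would: the job done as asked, in the order asked, and still so for the second after the job is handed in, with the robot touching nothing.
It also fails if it takes over 61 s, if anything falls off the work surface, if the arm or the gripper's body presses on something with over 40 N, if the wrist force passes 120 N, or if a joint passes its speed limit or range.

## Working session

There is one attempt and no reset: what is moved stays moved. The work goes in short steps, Python scripts to look and compute and a tool call to move; the robot and the scene stay as the last step left them, time stands still between calls to the robot, and variables do not carry over. Pictures are saved under pics/ and viewed, and the job is handed in when it is done.

Besides the shell and the picture viewer there is one more tool, called after ">>>" in YAML: its name, and indented under it one key for each argument. send_rows: Moves the arm, as the interface text tells. Its arguments: {"type":"object","properties":{"steps":{"type":"array","items":{"type":"array"}},"grip_force":{"type":"number"}},"required":["steps"]}

```bash
mkdir -p pics; ls; cat > h.py <<'E'
import numpy as np, cv2, json, pickle
from workcell import bot, eyes
def snap(name,fn):
    s=bot.observe(); c=eyes.camera(name)
    cv2.imwrite('pics/'+fn+'.png',c['color'][:,:,::-1])
    pickle.dump((s,c),open('pics/'+fn+'.pkl','wb')); return s,c
E
python3 - <<'E'
from h import *
print(bot.observe())
for n in ['top','side','wrist']:
    s,c=snap(n,n+'0'); print(n,{k:np.round(v,4).tolist() for k,v in c.items() if k!='color'})
E
```

```text
pics
{'clock': 0.0, 'qpos': array([ 1.26239730e+00,  1.24475577e-01,  1.65169023e+00,  3.36790321e-05,
        1.36750614e+00, -8.25919249e-02]), 'joint_vel': array([-0.00058487,  0.00066231, -0.00119274, -0.00173796, -0.00054321,
       -0.00022117]), 'effort': array([ 2.09941081e-04, -4.17586470e+01, -3.59934533e+01,  7.74630276e-02,
        4.87734389e-02, -1.44684172e-04]), 'tool_pos': array([0.14534516, 0.63287073, 0.21339658]), 'eef_rot': array([[-9.74612122e-01,  2.23899022e-01, -6.62564903e-04],
       [ 2.23899909e-01,  9.74610150e-01, -1.97118247e-03],
       [ 2.04396654e-04, -2.06948655e-03, -9.99997838e-01]]), 'ft_force': array([ 0.02961448, -0.27233031,  0.37356048]), 'wrist_torque': array([0.01789722, 0.00229121, 0.05158045]), 'finger_gap': 1.0018833067504442}
top {'camera_matrix': [[444.884, 0.0, 256.1264], [0.0, 444.884, 196.5881], [0.0, 0.0, 1.0]], 'R': [[0.0292, -0.9995, 0.0089], [-0.998, -0.0297, -0.0565], [0.0567, -0.0072, -0.9984]], 't': [-0.0921, 0.5482, 1.08]}
side {'camera_matrix': [[367.9126, 0.0, 258.3658], [0.0, 367.9126, 190.01], [0.0, 0.0, 1.0]], 'R': [[0.9987, -0.0498, 0.0086], [-0.0186, -0.5213, -0.8532], [0.047, 0.8519, -0.5215]], 't': [-0.5324, 0.0385, 1.2012]}
wrist {'camera_matrix': [[334.5286, 0.0, 255.9301], [0.0, 334.5286, 193.4121], [0.0, 0.0, 1.0]], 'T_tool_cam': [[-0.0001, -0.9546, -0.2978, 0.0844], [1.0, -0.0002, 0.0001, -0.0008], [-0.0002, -0.2978, 0.9546, -0.1696], [0.0, 0.0, 0.0, 1.0]]}
```

View pics/top0.png

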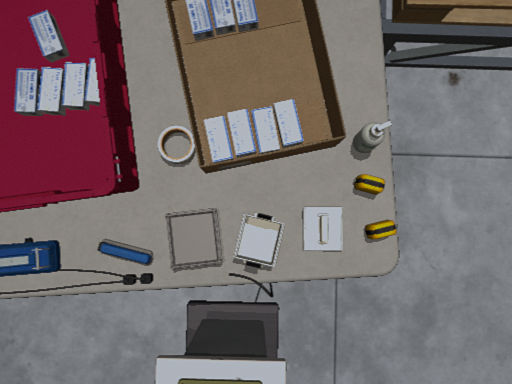

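View pics/side0.png

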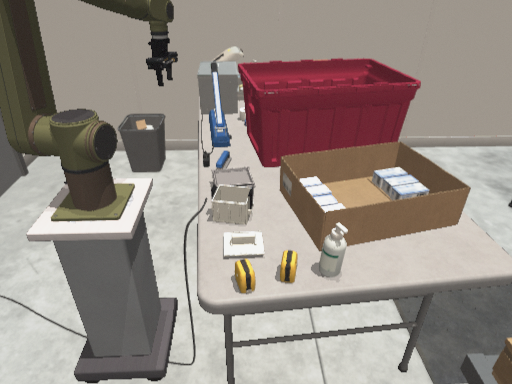

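View pics/wrist0.png

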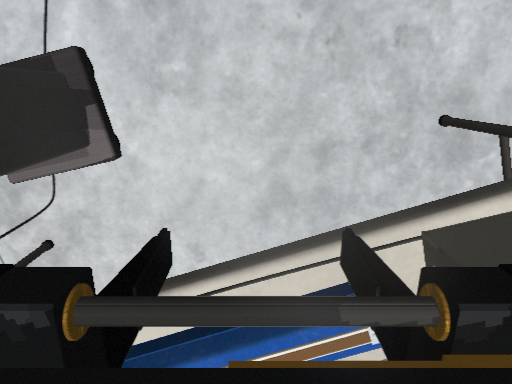

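```bash
python3 - <<'E'
import cv2
a=cv2.imread('pics/top0.png')
cv2.imwrite('pics/c1.png',cv2.resize(a[195:285,155:285],None,fx=6,fy=6,interpolation=cv2.INTER_CUBIC))
cv2.imwrite('pics/c2.png',cv2.resize(a[165:265,290:410],None,fx=6,fy=6,interpolation=cv2.INTER_CUBIC))
a=cv2.imread('pics/side0.png')
cv2.imwrite('pics/c3.png',cv2.resize(a[155:300,195:310],None,fx=4,fy=4,interpolation=cv2.INTER_CUBIC))
E
```

```text
(no output)
```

View pics/c1.png

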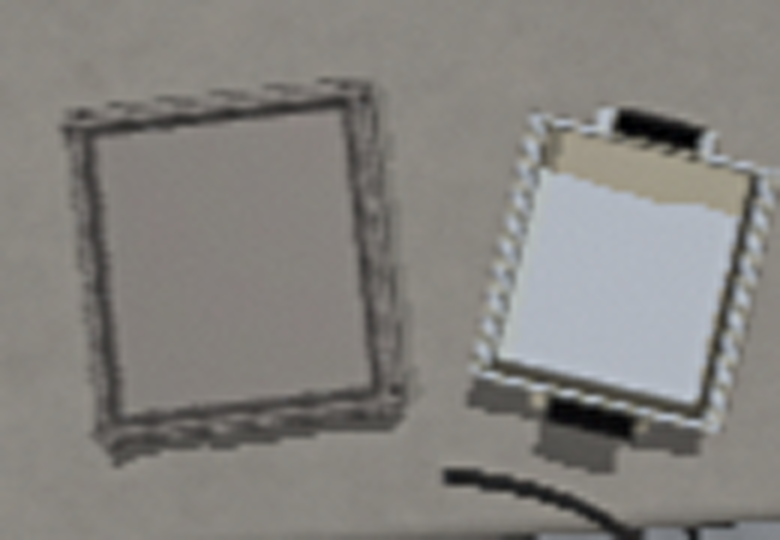

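View pics/c2.png

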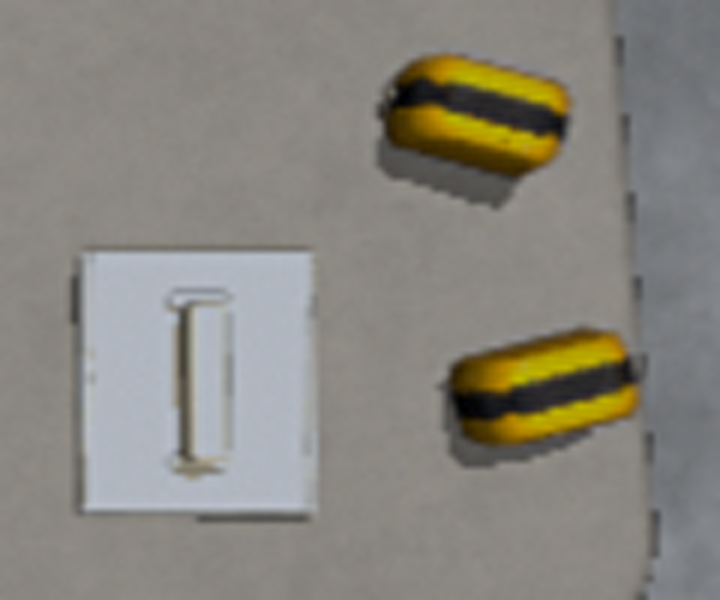

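View pics/c3.png

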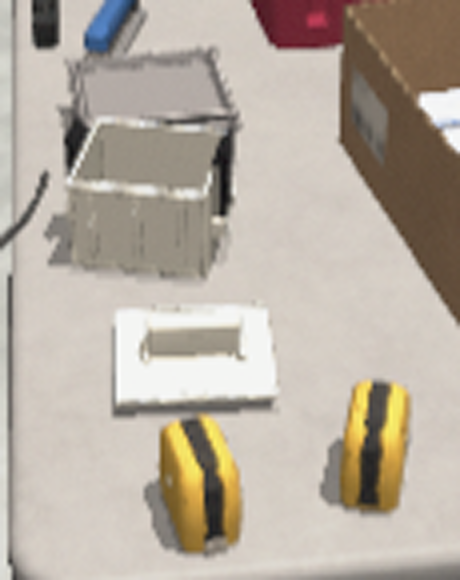

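```bash
cat >> h.py <<'E'
def ray(c,uv,z,s=None):
    K=c['camera_matrix']; d=np.linalg.inv(K)@np.array([uv[0],uv[1],1.])
    if 'R' in c: R=c['R'];o=-R.T@c['t'];d=R.T@d
    else:
        T=c['T_tool_cam'];Rt=s['eef_rot'];o=s['tool_pos']+Rt@T[:3,3];d=Rt@T[:3,:3]@d
    return o+d*(z-o[2])/d[2]
def proj(c,X,s=None):
    X=np.atleast_2d(X);K=c['camera_matrix']
    if 'R' in c: P=X@c['R'].T+c['t']
    else:
        T=c['T_tool_cam'];Rt=s['eef_rot'];P=((X-s['tool_pos'])@Rt-T[:3,3])@T[:3,:3]
    p=P@K.T; return p[:,:2]/p[:,2:]
def fit(pts,corn):
    # pts world xy Nx2, corn local Nx2 -> x,y,yaw,resid
    pts=np.array(pts);corn=np.array(corn);a=pts.mean(0);b=corn.mean(0)
    H=(corn-b).T@(pts-a);th=np.arctan2(H[0,1]-H[1,0],H[0,0]+H[1,1])
    R=np.array([[np.cos(th),-np.sin(th)],[np.sin(th),np.cos(th)]])
    t=a-R@b; return t,np.degrees(th),np.round((pts-(corn@R.T+t))*1000,1)
def rect(w,h): return [[w/2,h/2],[w/2,-h/2],[-w/2,-h/2],[-w/2,h/2]]  # order in top image: TL,TR,BR,BL when x is up
E
python3 - <<'E'
from h import *
s,c=pickle.load(open('pics/top0.pkl','rb'))
f=lambda pts,off,z:[ray(c,((u+.5)/6-.5+off[0],(v+.5)/6-.5+off[1]),z)[:2] for u,v in pts]
o1=(155,195);o2=(290,165)
print('tub',fit(f([(530,112),(778,172),(715,432),(472,375)],o1,.076),rect(.104,.092)))
print('lid',fit(f([(80,250),(313,250),(313,514),(80,514)],o2,.014),rect(.108,.096)))
print('box',fit(f([(68,122),(370,85),(405,415),(100,440)],o1,.050),rect(.134,.122)))
for n,p in [('tapeA',[(455,404),(635,370)]),('tapeB',[(392,95),(565,125)])]:
    q=np.array(f(p,o2,.045));print(n,q,q.mean(0),np.linalg.norm(q.mean(0)),np.linalg.norm(q[0]-q[1]),np.degrees(np.arctan2(*(q[0]-q[1])[::-1])))
print('gel',ray(c,(370,140),.1),'wide',ray(c,(177,145),.036),'base',proj(c,[0,0,0]))
E
```

```text
tub (array([ 0.44686218, -0.08402273]), np.float64(-11.547845907587709), array([[ 0.6,  3.4],
       [-1.4, -3. ],
       [ 0. , -2.2],
       [ 0.7,  1.8]]))
lid (array([ 0.47778106, -0.24107849]), np.float64(1.4000959233349621), array([[-0.2, -0.2],
       [ 0.3, -0.2],
       [ 0.2,  0.5],
       [-0.2, -0.1]]))
box (array([0.4443155 , 0.06891906]), np.float64(7.781243512561874), array([[-3.7, -1. ],
       [-2. ,  0.8],
       [ 1.2,  0.8],
       [ 4.5, -0.6]]))
tapeA [[ 0.47218901 -0.33951239]
 [ 0.48781208 -0.41129722]] [ 0.48000054 -0.3754048 ] 0.6093679376553404 0.07346524453690949 102.27824140888329
tapeB [[ 0.59507971 -0.31229755]
 [ 0.58508799 -0.38201949]] [ 0.59008385 -0.34715852] 0.6846298220020036 0.07043424315159431 81.84457910322645
gel [ 0.68373787 -0.33281277  0.1       ] wide [0.66934937 0.12011576 0.036     ] base [[218.18940088 422.42393834]]
```

```bash
cat >> h.py <<'E'
from scipy.spatial.transform import Rotation as Ro
def Rdown(deg):
    a=np.radians(deg); y=np.array([np.cos(a),np.sin(a),0]);z=np.array([0,0,-1.]);return np.stack([np.cross(y,z),y,z],1)
def plan(p,deg,grip,n=5,vmax=.05,wmax=.148):
    s=bot.observe();P=s['tool_pos'].copy();R=s['eef_rot'].copy();p=np.array(p,float);G=Rdown(deg)
    rv=Ro.from_matrix(R.T@G).as_rotvec()
    print('clk %.2f pos %s yang %.1f dist %.4f rv %s F %s gap %.3f'%(s['clock'],np.round(P,4),np.degrees(np.arctan2(R[1,1],R[0,1])),np.linalg.norm(p-P),np.round(rv,3),np.round(s['ft_force'],1),s['finger_gap']))
    k=max(int(np.ceil(np.linalg.norm(p-P)/vmax-1e-6)),int(np.ceil(np.linalg.norm(rv)/wmax-1e-6)),1)
    rows=[]
    d=(p-P)/k
    for i in range(min(n,k)):
        rows.append([np.round(R.T@d,4).tolist(),np.round(rv/k,4).tolist(),grip]); R=R@Ro.from_rotvec(rv/k).as_matrix()
    print(k,'rows needed');print(json.dumps(rows))
E
python3 - <<'E'
from h import *
plan([.40,-.05,.25],12,1,n=14)
E
```

```text
clk 0.15 pos [0.1454 0.633  0.2137] yang 77.1 dist 0.7298 rv [-2.000e-03  1.000e-03  1.136e+00] F [ 0.2 -0.7 -0.5] gap 1.000
15 rows needed
[[[-0.0267, -0.0406, -0.0024], [-0.0001, 0.0001, 0.0757], 1], [[-0.0297, -0.0384, -0.0024], [-0.0001, 0.0001, 0.0757], 1], [[-0.0326, -0.0361, -0.0024], [-0.0001, 0.0001, 0.0757], 1], [[-0.0352, -0.0335, -0.0024], [-0.0001, 0.0001, 0.0757], 1], [[-0.0376, -0.0308, -0.0024], [-0.0001, 0.0001, 0.0757], 1], [[-0.0398, -0.0278, -0.0024], [-0.0001, 0.0001, 0.0757], 1], [[-0.0418, -0.0247, -0.0024], [-0.0001, 0.0001, 0.0757], 1], [[-0.0436, -0.0215, -0.0024], [-0.0001, 0.0001, 0.0757], 1], [[-0.0451, -0.0181, -0.0024], [-0.0001, 0.0001, 0.0757], 1], [[-0.0463, -0.0147, -0.0024], [-0.0001, 0.0001, 0.0757], 1], [[-0.0473, -0.0111, -0.0024], [-0.0001, 0.0001, 0.0757], 1], [[-0.048, -0.0075, -0.0024], [-0.0001, 0.0001, 0.0757], 1], [[-0.0484, -0.0039, -0.0024], [-0.0001, 0.0001, 0.0757], 1], [[-0.0486, -0.0002, -0.0024], [-0.0001, 0.0001, 0.0757], 1]]
```

Two things could be taken for the tape measure: the yellow bodies at top-view (380,230), 0.61 m from the base, and (370,183), 0.685 m. I choose (380,230). Crop c2 shows it standing, with its long side about along y.

>>> send_rows:
  steps:
    - [[-0.027,-0.041,-0.003],[0,0,0.08],1]
    - [[-0.03,-0.038,-0.003],[0,0,0.08],1]
    - [[-0.033,-0.036,-0.003],[0,0,0.08],1]
    - [[-0.035,-0.033,-0.003],[0,0,0.08],1]
    - [[-0.038,-0.031,-0.003],[0,0,0.08],1]

```text
clock: 0.65
tool_pos: [0.2281, 0.4005, 0.224]
eef_rot: [[-0.806, 0.592, -0.004], [0.592, 0.806, -0.009], [-0.002, -0.01, -1.0]]
ft_force: [0.5, -0.4, 0.4]
finger_gap: 0.998
```

>>> send_rows:
  steps:
    - [[-0.04,-0.028,-0.003],[0,0,0.08],1]
    - [[-0.042,-0.025,-0.003],[0,0,0.08],1]
    - [[-0.044,-0.021,-0.003],[0,0,0.08],1]
    - [[-0.045,-0.018,-0.003],[0,0,0.08],1]
    - [[-0.046,-0.015,-0.003],[0,0,0.08],1]

```text
clock: 1.15
tool_pos: [0.3023, 0.1626, 0.2399]
eef_rot: [[-0.502, 0.865, -0.002], [0.865, 0.502, -0.01], [-0.008, -0.006, -1.0]]
ft_force: [1.1, -0.2, -0.3]
finger_gap: 1.0
```

```bash
python3 - <<'E'
from h import *
plan([.40,-.05,.25],12,1,n=5)
E
```

```text
clk 1.15 pos [0.3023 0.1626 0.2399] yang 30.1 dist 0.2342 rv [-0.005  0.009  0.316] F [ 1.1 -0.2 -0.3] gap 1.000
5 rows needed
[[[-0.0466, -0.0045, -0.0016], [-0.001, 0.0017, 0.0633], 1], [[-0.0468, -0.0015, -0.0017], [-0.001, 0.0017, 0.0633], 1], [[-0.0468, 0.0015, -0.0018], [-0.001, 0.0017, 0.0633], 1], [[-0.0466, 0.0044, -0.0019], [-0.001, 0.0017, 0.0633], 1], [[-0.0462, 0.0074, -0.002], [-0.001, 0.0017, 0.0633], 1]]
```

Tracking is good.

>>> send_rows:
  steps:
    - [[-0.047,-0.0045,-0.002],[-0.001,0.002,0.063],1]
    - [[-0.047,-0.0015,-0.002],[-0.001,0.002,0.063],1]
    - [[-0.047,0.0015,-0.002],[-0.001,0.002,0.063],1]
    - [[-0.047,0.0045,-0.002],[-0.001,0.002,0.063],1]
    - [[-0.046,0.0075,-0.002],[-0.001,0.002,0.063],1]

```text
clock: 1.65
tool_pos: [0.4001, -0.0613, 0.252]
eef_rot: [[-0.195, 0.981, 0.007], [0.981, 0.195, 0.003], [0.001, 0.008, -1.0]]
ft_force: [0.9, 0.1, 0.4]
finger_gap: 0.997
```

```bash
python3 - <<'E'
from h import *
s,c=snap('wrist','w1');print(s['tool_pos'],s['joint_vel'])
plan([.44,-.24,.24],12,1,n=5)
E
```

```text
[ 0.40006177 -0.06128937  0.25202547] [-1.01245435  0.64271658 -0.44800034  0.03943875 -0.20794523 -0.35117146]
clk 1.70 pos [ 0.4018 -0.067   0.2521] yang 10.8 dist 0.1776 rv [ 0.007  0.004 -0.021] F [-0.9 -3.2  0.4] gap 0.998
4 rows needed
[[[-0.0443, 0.0013, 0.0032], [0.0018, 0.001, -0.0054], 1], [[-0.0443, 0.001, 0.0032], [0.0018, 0.001, -0.0054], 1], [[-0.0443, 0.0008, 0.0031], [0.0018, 0.001, -0.0054], 1], [[-0.0443, 0.0006, 0.0031], [0.0018, 0.001, -0.0054], 1]]
```

View pics/w1.png

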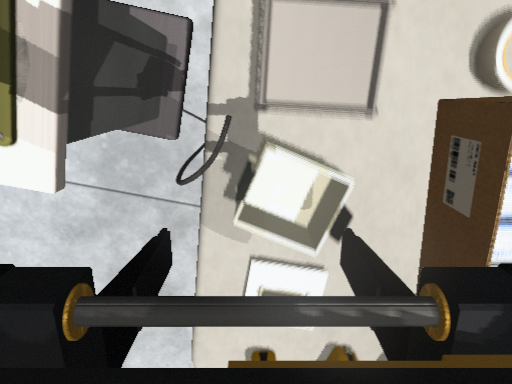

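```bash
python3 - <<'E'
from h import *
plan([.48,-.375,.23],12,1,n=10)
a=cv2.imread('pics/w1.png')
cv2.imwrite('pics/c4.png',cv2.resize(a[130:265,225:365],None,fx=5,fy=5,interpolation=cv2.INTER_CUBIC))
cv2.imwrite('pics/c5.png',cv2.resize(a[0:125,240:400],None,fx=5,fy=5,interpolation=cv2.INTER_CUBIC))
E
```

```text
clk 1.70 pos [ 0.4018 -0.067   0.2521] yang 10.8 dist 0.3185 rv [ 0.007  0.004 -0.021] F [-0.9 -3.2  0.4] gap 0.998
7 rows needed
[[[-0.0453, 0.0027, 0.0034], [0.001, 0.0005, -0.0031], 1], [[-0.0453, 0.0026, 0.0033], [0.001, 0.0005, -0.0031], 1], [[-0.0453, 0.0025, 0.0033], [0.001, 0.0005, -0.0031], 1], [[-0.0453, 0.0023, 0.0033], [0.001, 0.0005, -0.0031], 1], [[-0.0453, 0.0022, 0.0032], [0.001, 0.0005, -0.0031], 1], [[-0.0453, 0.002, 0.0032], [0.001, 0.0005, -0.0031], 1], [[-0.0454, 0.0019, 0.0032], [0.001, 0.0005, -0.0031], 1]]
```

View pics/c4.png

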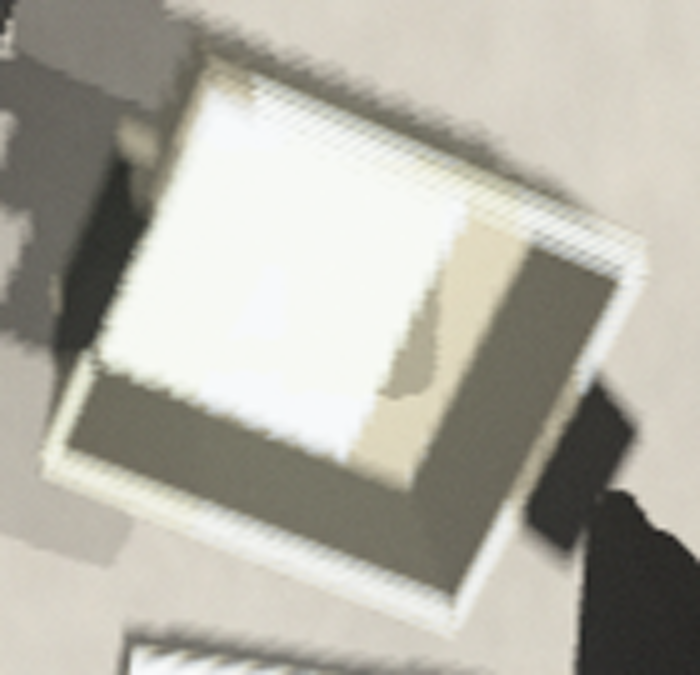

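View pics/c5.png

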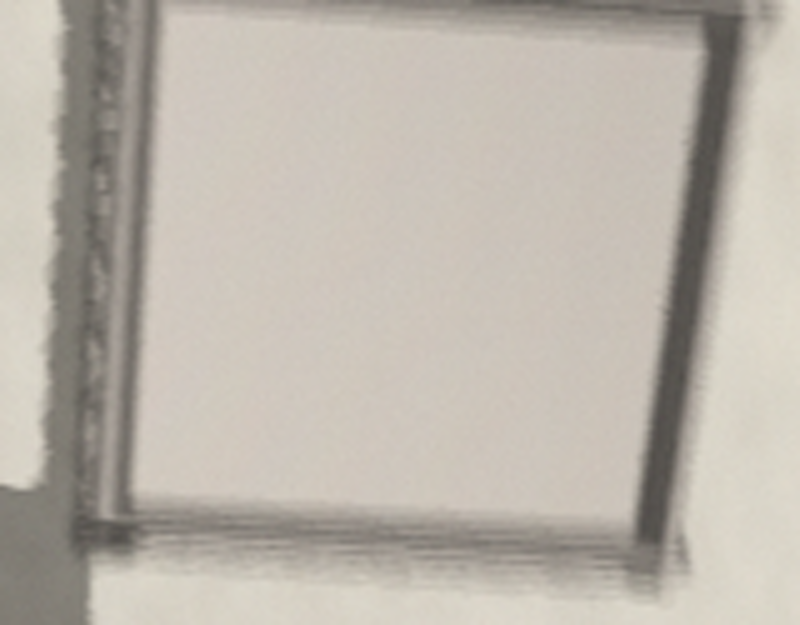

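>>> send_rows:
  steps:
    - [[-0.045,0.0025,0.0035],[0.001,0,-0.003],1]
    - [[-0.045,0.0025,0.0035],[0.001,0,-0.003],1]
    - [[-0.045,0.0025,0.0035],[0.001,0,-0.003],1]
    - [[-0.045,0.0025,0.0035],[0.001,0,-0.003],1]
    - [[-0.045,0.002,0.003],[0.001,0,-0.003],1]

```text
clock: 2.2
tool_pos: [0.4569, -0.2896, 0.2354]
eef_rot: [[-0.202, 0.979, 0.005], [0.979, 0.202, -0.002], [-0.003, 0.004, -1.0]]
ft_force: [1.0, 0.2, -0.6]
finger_gap: 1.003
```

```bash
python3 - <<'E'
from h import *
plan([.48,-.38,.23],12,1,n=10)
s,c=pickle.load(open('pics/w1.pkl','rb'))
f=lambda pts,off,z:[ray(c,((u+.5)/5-.5+off[0],(v+.5)/5-.5+off[1]),z,s)[:2] for u,v in pts]
print('tub',fit(f([(645,250),(455,628),(45,465),(205,65)],(225,130),.076),rect(.104,.092)))
print('box',fit(f([(705,45),(638,520),(130,495),(155,12)],(240,0),.040),rect(.11,.098)))
E
```

```text
clk 2.20 pos [ 0.4569 -0.2896  0.2354] yang 11.7 dist 0.0935 rv [ 0.004  0.003 -0.006] F [ 1.   0.2 -0.6] gap 1.003
2 rows needed
[[[-0.0466, 0.0021, 0.0028], [0.0022, 0.0014, -0.003], 1], [[-0.0466, 0.002, 0.0027], [0.0022, 0.0014, -0.003], 1]]
tub (array([ 0.44660634, -0.08609187]), np.float64(-11.233414524822644), array([[-1. ,  2. ],
       [-0.9, -2.9],
       [ 1.5, -1.4],
       [ 0.5,  2.3]]))
box (array([0.44618905, 0.06857994]), np.float64(8.4564545302121), array([[ 1.6, -1.9],
       [ 1.1,  2.1],
       [-1.4,  1.7],
       [-1.2, -1.9]]))
```

>>> send_rows:
  steps:
    - [[-0.046,0.002,0.003],[0.002,0.001,-0.003],1]
    - [[-0.042,0.002,0.003],[0.002,0.001,-0.003],1]
    - [[0,0,0],[0,0,0],1]

```text
clock: 2.5
tool_pos: [0.4785, -0.3824, 0.226]
eef_rot: [[-0.204, 0.979, -0.003], [0.979, 0.204, 0.001], [0.002, -0.002, -1.0]]
ft_force: [0.1, 0.3, 0.1]
finger_gap: 0.997
```

```bash
python3 - <<'E'
from h import *
s,c=snap('wrist','w2');print(s['tool_pos'],s['joint_vel'])
a=cv2.imread('pics/w2.png')
cv2.imwrite('pics/c6.png',cv2.resize(a[110:240,180:330],None,fx=5,fy=5,interpolation=cv2.INTER_CUBIC))
cv2.imwrite('pics/c7.png',cv2.resize(a[0:120,170:330],None,fx=5,fy=5,interpolation=cv2.INTER_CUBIC))
E
```

```text
[ 0.47847599 -0.38239104  0.22601346] [ 0.01861759 -0.03346599  0.03500389  0.03136839  0.0448324   0.00782474]
```

View pics/w2.png

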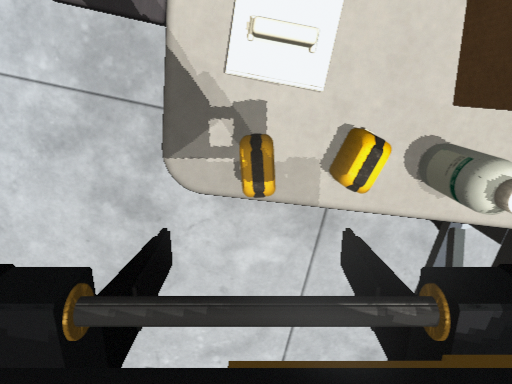

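View pics/c6.png

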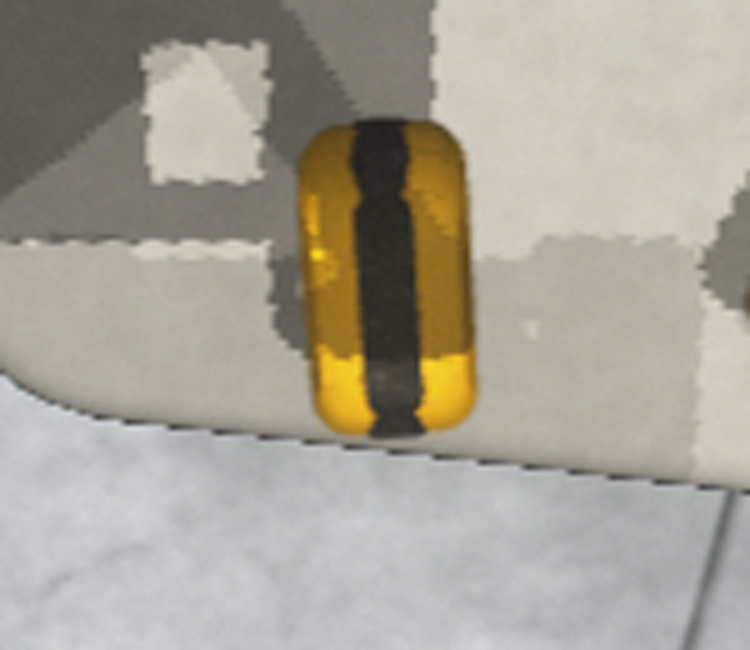

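View pics/c7.png

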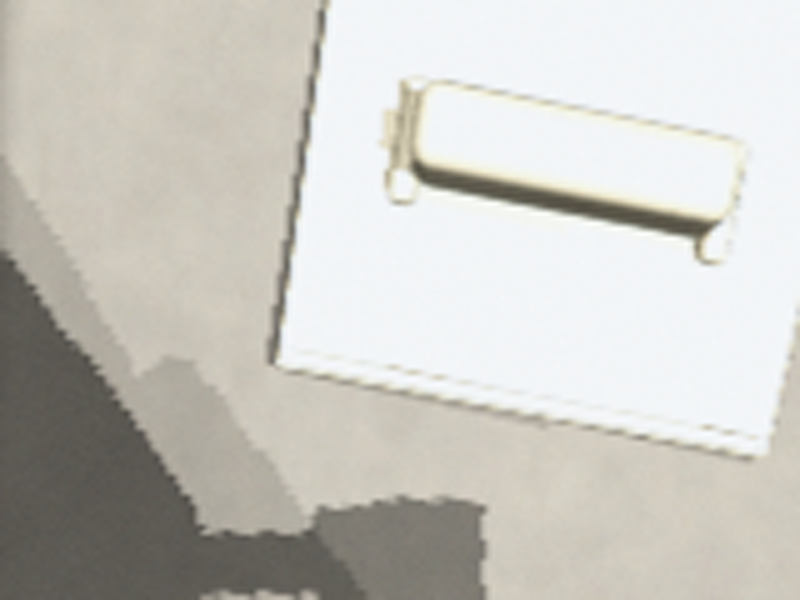

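```bash
python3 - <<'E'
from h import *
s,c=pickle.load(open('pics/w2.pkl','rb'))
f=lambda pts,off,z:np.array([ray(c,((u+.5)/5-.5+off[0],(v+.5)/5-.5+off[1]),z,s)[:2] for u,v in pts])
for z in (.04,.05,.06):
    q=f([(380,120),(397,437),(388,280),(303,260),(475,260)],(180,110),z)
    d=q[0]-q[1];print(z,q[:2].mean(0),q[2],np.linalg.norm(d),np.degrees(np.arctan2(d[1],d[0])),'wid',np.linalg.norm(q[3]-q[4]),q[3:].mean(0))
q=f([(768,455),(275,362)],(170,0),.014);print('lid edge',q,q.mean(0),np.linalg.norm(q[0]-q[1]),np.degrees(np.arctan2(*(q[0]-q[1])[::-1])))
q=f([(420,80),(745,145),(725,222),(415,165)],(170,0),.044);print('bar',q,q.mean(0),np.linalg.norm(q[0]-q[1]))
s=bot.observe();print(s['tool_pos'],s['clock'])
E
```

```text
0.04 [ 0.47861802 -0.37810815] [ 0.47832225 -0.37748257] 0.07035871365287436 104.82742061770048 wid 0.03720620294026143 [ 0.47762767 -0.37311685]
0.05 [ 0.47814542 -0.37592895] [ 0.47785796 -0.37532096] 0.06838118886606553 104.82742061770051 wid 0.03616047335372569 [ 0.47718291 -0.37107794]
0.06 [ 0.47767282 -0.37374975] [ 0.47739367 -0.37315934] 0.06640366407925678 104.82742061770051 wid 0.035114743767190044 [ 0.47673814 -0.36903903]
lid edge [[ 0.53289207 -0.28670953]
 [ 0.42423549 -0.28980134]] [ 0.47856378 -0.28825544] 0.10870055620725075 1.6299041040617945
bar [[ 0.44517771 -0.23566489]
 [ 0.50819057 -0.23398291]
 [ 0.50789331 -0.24785421]
 [ 0.44719152 -0.25020101]] [ 0.47711328 -0.24192576] 0.06303530343734078
[ 0.47822373 -0.38049855  0.22635392] 2.55
```

```bash
python3 - <<'E'
from h import *
plan([.4778,-.375,.045],14.3,1,n=5)
E
```

```text
clk 2.55 pos [ 0.4782 -0.3805  0.2264] yang 11.8 dist 0.1814 rv [-0.002 -0.003 -0.044] F [-1.3  0.4 -0.4] gap 1.003
4 rows needed
[[[0.0012, 0.0003, 0.0453], [-0.0005, -0.0007, -0.0109], 1], [[0.0013, 0.0003, 0.0453], [-0.0005, -0.0007, -0.0109], 1], [[0.0013, 0.0003, 0.0453], [-0.0005, -0.0007, -0.0109], 1], [[0.0013, 0.0002, 0.0453], [-0.0005, -0.0007, -0.0109], 1]]
```

>>> send_rows:
  steps:
    - [[0.0013,0,0.045],[0,0,-0.011],1]
    - [[0.0013,0,0.045],[0,0,-0.011],1]
    - [[0.0013,0,0.045],[0,0,-0.011],1]
    - [[0.0013,0,0.04],[0,0,-0.011],1]
    - [[0,0,0.005],[0,0,0],1]

```text
clock: 3.05
tool_pos: [0.4788, -0.3715, 0.0463]
eef_rot: [[-0.252, 0.968, 0.004], [0.968, 0.252, -0.002], [-0.002, 0.003, -1.0]]
ft_force: [-0.4, 1.2, -0.1]
finger_gap: 1.002
```

```bash
python3 - <<'E'
from h import *
plan([.4778,-.375,.025],14.3,1,n=5)
E
```

```text
clk 3.05 pos [ 0.4788 -0.3715  0.0463] yang 14.6 dist 0.0216 rv [0.003 0.002 0.005] F [-0.4  1.2 -0.1] gap 1.002
1 rows needed
[[[-0.003, -0.0019, 0.0213], [0.0033, 0.0025, 0.0049], 1]]
```

>>> send_rows:
  steps:
    - [[-0.003,-0.001,0.02],[0.003,0.002,0.005],1]
    - [[0,0,0.001],[0,0,0],0.6]
    - [[0,0,0],[0,0,0],0.2]
    - [[0,0,0],[0,0,0],0.2]
    - [[0,0,0],[0,0,0],0.2]
  grip_force: 25

```text
clock: 3.55
tool_pos: [0.4822, -0.374, 0.0332]
eef_rot: [[-0.249, 0.968, 0.007], [0.968, 0.249, -0.006], [-0.007, 0.005, -1.0]]
ft_force: [0.7, 0.1, -0.0]
finger_gap: 0.72
```

>>> send_rows:
  steps:
    - [[0,0,0],[0,0,0],0.2]
    - [[0,0,0],[0,0,0],0.2]

```text
clock: 3.75
tool_pos: [0.4836, -0.3752, 0.0362]
eef_rot: [[-0.249, 0.968, 0.011], [0.968, 0.249, -0.009], [-0.011, 0.008, -1.0]]
ft_force: [0.5, 0.3, -0.0]
finger_gap: 0.55
```

```bash
python3 - <<'E'
from h import *
s=bot.observe();p=s['tool_pos'];plan([p[0],p[1],.22],14.3,.2,n=5)
snap('wrist','w3')
E
```

```text
clk 3.75 pos [ 0.4836 -0.3752  0.0362] yang 14.4 dist 0.1838 rv [0.008 0.011 0.003] F [ 0.5  0.3 -0. ] gap 0.550
4 rows needed
[[[-0.0005, 0.0004, -0.0459], [0.002, 0.0028, 0.0006], 0.2], [[-0.0004, 0.0003, -0.0459], [0.002, 0.0028, 0.0006], 0.2], [[-0.0003, 0.0002, -0.0459], [0.002, 0.0028, 0.0006], 0.2], [[-0.0001, 0.0001, -0.0459], [0.002, 0.0028, 0.0006], 0.2]]
```

View pics/w3.png

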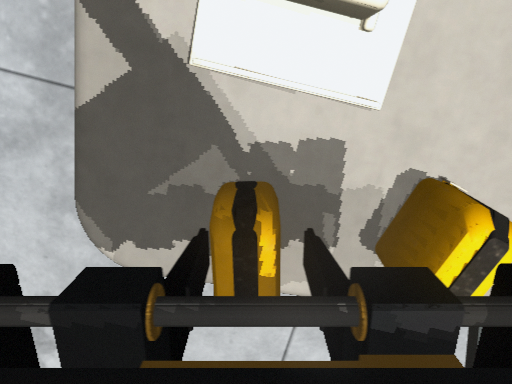

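>>> send_rows:
  steps:
    - [[0.0005,-0.005,0.01],[0.004,0.005,0],0.5]
    - [[0,-0.001,0.002],[0.004,0.004,0],0.5]

```text
clock: 4.0
tool_pos: [0.4777, -0.3767, 0.0241]
eef_rot: [[-0.25, 0.968, 0.001], [0.968, 0.25, -0.003], [-0.003, 0.0, -1.0]]
ft_force: [0.2, 0.5, 0.2]
finger_gap: 0.498
```

```bash
python3 - <<'E'
from h import *
plan([.4778,-.375,.025],14.3,.2)
plan([.4778,-.375,.025],14.3,.2)
E
```

```text
clk 4.00 pos [ 0.4777 -0.3767  0.0241] yang 14.5 dist 0.0019 rv [0.    0.003 0.003] F [0.2 0.5 0.2] gap 0.498
1 rows needed
[[[0.0016, 0.0005, -0.0009], [0.0002, 0.0028, 0.0027], 0.2]]
clk 4.00 pos [ 0.4777 -0.3767  0.0241] yang 14.5 dist 0.0019 rv [0.    0.003 0.003] F [0.2 0.5 0.2] gap 0.498
1 rows needed
[[[0.0016, 0.0005, -0.0009], [0.0002, 0.0028, 0.0027], 0.2]]
```

>>> send_rows:
  steps:
    - [[0.001,-0.0005,0],[0,0,0],0.2]
    - [[0,-0.0005,0.001],[0,0,0],0.2]
    - [[0,-0.0005,0.001],[0,0,0],0.2]
    - [[0,0,0.001],[0,0,0],0.2]

```text
clock: 4.4
tool_pos: [0.4761, -0.3759, 0.022]
eef_rot: [[-0.249, 0.969, 0.0], [0.969, 0.249, -0.0], [-0.0, 0.0, -1.0]]
ft_force: [-3.7, 1.9, 7.1]
finger_gap: 0.386
```

```bash
python3 - <<'E'
from h import *
s=bot.observe();p=s['tool_pos'];plan([p[0],p[1],.22],14.3,.2,n=5)
E
```

```text
clk 4.40 pos [ 0.4761 -0.3759  0.022 ] yang 14.4 dist 0.1980 rv [0.    0.    0.002] F [-3.7  1.9  7.1] gap 0.386
4 rows needed
[[[-0.0, 0.0, -0.0495], [0.0, 0.0001, 0.0004], 0.2], [[-0.0, 0.0, -0.0495], [0.0, 0.0001, 0.0004], 0.2], [[-0.0, 0.0, -0.0495], [0.0, 0.0001, 0.0004], 0.2], [[-0.0, 0.0, -0.0495], [0.0, 0.0001, 0.0004], 0.2]]
```

>>> send_rows:
  steps:
    - [[0,0,-0.03],[0,0,0],0.2]
    - [[0,0,-0.045],[0,0,0],0.2]
    - [[0,0,-0.048],[0,0,0],0.2]
    - [[0,0,-0.048],[0,0,0],0.2]
  grip_force: 30

```text
clock: 4.8
tool_pos: [0.4703, -0.3707, 0.1848]
eef_rot: [[-0.249, 0.968, -0.019], [0.968, 0.249, 0.017], [0.021, -0.014, -1.0]]
ft_force: [-0.2, -0.4, -1.9]
finger_gap: 0.387
```

```bash
python3 - <<'E'
from h import *
plan([.4467,-.086,.22],-11.3,.2,n=8)
E
```

```text
clk 4.80 pos [ 0.4703 -0.3707  0.1848] yang 14.4 dist 0.2878 rv [-0.019 -0.018  0.449] F [-0.2 -0.4 -1.9] gap 0.387
6 rows needed
[[[0.047, 0.0079, -0.005], [-0.0031, -0.003, 0.0748], 0.2], [[0.0475, 0.0044, -0.0051], [-0.0031, -0.003, 0.0748], 0.2], [[0.0477, 0.0009, -0.0052], [-0.0031, -0.003, 0.0748], 0.2], [[0.0476, -0.0027, -0.0054], [-0.0031, -0.003, 0.0748], 0.2], [[0.0472, -0.0062, -0.0055], [-0.0031, -0.003, 0.0748], 0.2], [[0.0466, -0.0097, -0.0057], [-0.0031, -0.003, 0.0748], 0.2]]
```

>>> send_rows:
  steps:
    - [[0.047,0.008,-0.005],[-0.003,-0.003,0.075],0.2]
    - [[0.047,0.0045,-0.005],[-0.003,-0.003,0.075],0.2]
    - [[0.048,0.001,-0.005],[-0.003,-0.003,0.075],0.2]
    - [[0.048,-0.0025,-0.005],[-0.003,-0.003,0.075],0.2]
    - [[0.047,-0.006,-0.0055],[-0.003,-0.003,0.075],0.2]

```text
clock: 5.3
tool_pos: [0.455, -0.1339, 0.2206]
eef_rot: [[0.148, 0.989, 0.009], [0.989, -0.148, -0.008], [-0.006, 0.01, -1.0]]
ft_force: [1.1, 0.6, -1.4]
finger_gap: 0.386
```

```bash
python3 - <<'E'
from h import *
plan([.4467,-.086,.22],-11.3,.2,n=8)
E
```

```text
clk 5.30 pos [ 0.455  -0.1339  0.2206] yang -8.5 dist 0.0486 rv [0.01  0.006 0.049] F [ 1.1  0.6 -1.4] gap 0.386
1 rows needed
[[[0.0461, -0.0153, 0.0002], [0.0104, 0.0062, 0.0485], 0.2]]
```

>>> send_rows:
  steps:
    - [[0.02,-0.008,-0.01],[0.01,0.006,0.04],0.2]
    - [[0,0,0],[0,0,0],0.2]

```text
clock: 5.5
tool_pos: [0.4486, -0.1073, 0.2304]
eef_rot: [[0.184, 0.983, 0.0], [0.983, -0.184, 0.001], [0.001, 0.0, -1.0]]
ft_force: [0.2, -0.5, -1.6]
finger_gap: 0.383
```

```bash
python3 - <<'E'
from h import *
s,c=snap('wrist','w4');print(s['tool_pos'],s['joint_vel'])
s,c=snap('top','t4')
E
```

```text
[ 0.44858374 -0.10726336  0.2303657 ] [ 0.00674387  0.00391438  0.04064352 -0.01821754 -0.02326699 -0.00780897]
```

View pics/w4.png

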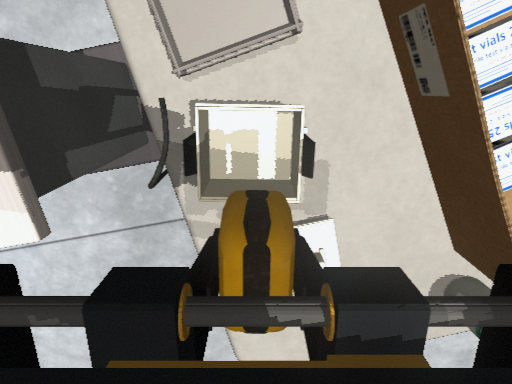

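```bash
python3 - <<'E'
from h import *
a=cv2.imread('pics/w4.png')
cv2.imwrite('pics/c8.png',cv2.resize(a[95:215,175:325],None,fx=5,fy=5,interpolation=cv2.INTER_CUBIC))
cv2.imwrite('pics/c9.png',cv2.resize(a[0:85,135:310],None,fx=4,fy=4,interpolation=cv2.INTER_CUBIC))
E
```

```text
(no output)
```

View pics/c8.png

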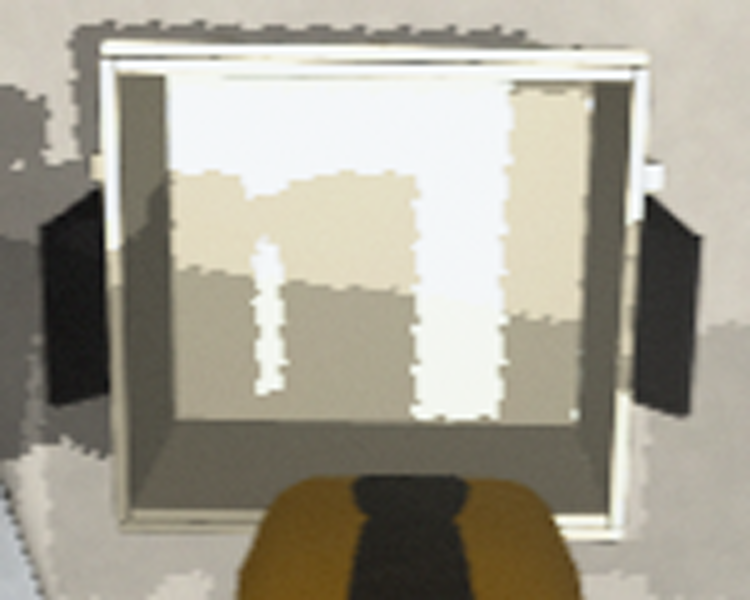

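View pics/c9.png

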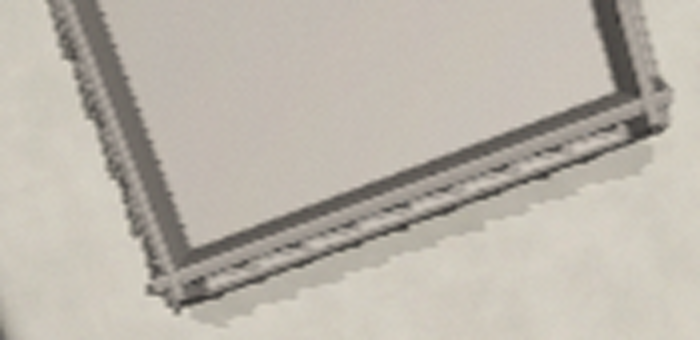

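```bash
python3 - <<'E'
from h import *
s,c=pickle.load(open('pics/w4.pkl','rb'))
f=lambda pts,off,z,k=5:np.array([ray(c,((u+.5)/k-.5+off[0],(v+.5)/k-.5+off[1]),z,s)[:2] for u,v in pts])
print('tub out',fit(f([(648,68),(622,538),(122,530),(102,57)],(175,95),.076),rect(.104,.092)))
print('tub in',fit(f([(632,80),(608,518),(135,513),(118,75)],(175,95),.076),rect(.098,.086)))
q=f([(625,96),(187,250)],(135,0),.04,4);d=q[0]-q[1];th=np.arctan2(d[1],d[0]);print('box edge',q,np.linalg.norm(d),np.degrees(th),q.mean(0)+.049*np.array([-np.sin(th),np.cos(th)]))
q=f([(660,90),(160,288)],(135,0),.05,4);d=q[0]-q[1];th=np.arctan2(d[1],d[0]);print('box outer edge',q,np.linalg.norm(d),np.degrees(th),q.mean(0)+.061*np.array([-np.sin(th),np.cos(th)]))
plan([.4467,-.086,.16],-11.3,.2,n=8)
E
```

```text
tub out (array([ 0.44633062, -0.08536891]), np.float64(-11.480406518596466), array([[-0.7,  0.7],
       [-0.9, -0.6],
       [ 0.9, -0.9],
       [ 0.7,  0.8]]))
tub in (array([ 0.44637757, -0.08474762]), np.float64(-11.26711266174647), array([[-0.4,  0.6],
       [-1. , -0.1],
       [ 0.6, -0.5],
       [ 0.7,  0.1]]))
box edge [[0.50887052 0.02882774]
 [0.39537385 0.01445694]] 0.11440285489377959 7.216314688826782 [0.44596701 0.07025421]
box outer edge [[0.51595843 0.0270791 ]
 [0.38858182 0.00610641]] 0.12909165372782713 9.349919598474917 [0.44235985 0.07678234]
clk 5.60 pos [ 0.4484 -0.1091  0.2289] yang -10.7 dist 0.0727 rv [-0.002 -0.001  0.011] F [ 0.9  0.7 -2.9] gap 0.383
2 rows needed
[[[0.0112, -0.0029, 0.0345], [-0.001, -0.0003, 0.0055], 0.2], [[0.0112, -0.003, 0.0344], [-0.001, -0.0003, 0.0055], 0.2]]
```

>>> send_rows:
  steps:
    - [[0.012,-0.003,0.034],[0,0,0.005],0.2]
    - [[0.012,-0.003,0.034],[0,0,0.005],0.2]
    - [[0,0,0],[0,0,0],0.2]

```text
clock: 5.9
tool_pos: [0.4473, -0.0878, 0.1583]
eef_rot: [[0.198, 0.98, -0.002], [0.98, -0.198, -0.001], [-0.002, -0.001, -1.0]]
ft_force: [0.3, -0.6, -1.3]
finger_gap: 0.385
```

```bash
python3 - <<'E'
from h import *
plan([.4464,-.085,.045],-11.3,.2,n=8,vmax=.03)
E
```

```text
clk 5.90 pos [ 0.4473 -0.0878  0.1583] yang -11.4 dist 0.1134 rv [-0.001  0.002 -0.002] F [ 0.3 -0.6 -1.3] gap 0.385
4 rows needed
[[[0.0007, -0.0003, 0.0283], [-0.0004, 0.0004, -0.0006], 0.2], [[0.0007, -0.0003, 0.0283], [-0.0004, 0.0004, -0.0006], 0.2], [[0.0007, -0.0003, 0.0283], [-0.0004, 0.0004, -0.0006], 0.2], [[0.0006, -0.0004, 0.0283], [-0.0004, 0.0004, -0.0006], 0.2]]
```

>>> send_rows:
  steps:
    - [[0.001,-0.0005,0.028],[0,0,0],0.2]
    - [[0.001,-0.0005,0.028],[0,0,0],0.2]
    - [[0,0,0.026],[0,0,0],0.2]
    - [[0,0,0.01],[0,0,0],0.2]

```text
clock: 6.3
tool_pos: [0.4505, -0.0925, 0.0684]
eef_rot: [[0.201, 0.98, 0.004], [0.98, -0.201, -0.005], [-0.005, 0.005, -1.0]]
ft_force: [0.1, 1.2, -1.0]
finger_gap: 0.385
```

```bash
python3 - <<'E'
from h import *
plan([.4464,-.085,.026],-11.3,.2,n=8,vmax=.01)
E
```

```text
clk 6.30 pos [ 0.4505 -0.0925  0.0684] yang -11.6 dist 0.0432 rv [ 0.005  0.005 -0.006] F [ 0.1  1.2 -1. ] gap 0.385
5 rows needed
[[[0.0013, -0.0011, 0.0085], [0.001, 0.0009, -0.0011], 0.2], [[0.0013, -0.0011, 0.0085], [0.001, 0.0009, -0.0011], 0.2], [[0.0013, -0.0011, 0.0085], [0.001, 0.0009, -0.0011], 0.2], [[0.0013, -0.0011, 0.0085], [0.001, 0.0009, -0.0011], 0.2], [[0.0013, -0.0011, 0.0085], [0.001, 0.0009, -0.0011], 0.2]]
```

>>> send_rows:
  steps:
    - [[0.005,-0.003,0.01],[0.003,0.003,-0.003],0.2]
    - [[0.003,-0.002,0.01],[0.002,0.002,0],0.2]
    - [[0.001,-0.001,0.008],[0,0,0],0.2]

```text
clock: 6.6
tool_pos: [0.4488, -0.0848, 0.0415]
eef_rot: [[0.2, 0.98, 0.003], [0.98, -0.2, -0.001], [-0.0, 0.003, -1.0]]
ft_force: [-0.3, -0.0, -1.7]
finger_gap: 0.382
```

```bash
python3 - <<'E'
from h import *
plan([.4464,-.085,.026],-11.3,.2,n=8,vmax=.006)
E
```

```text
clk 6.60 pos [ 0.4488 -0.0848  0.0415] yang -11.6 dist 0.0157 rv [ 0.003  0.    -0.005] F [-0.3 -0.  -1.7] gap 0.382
3 rows needed
[[[-0.0002, -0.0008, 0.0052], [0.001, 0.0001, -0.0015], 0.2], [[-0.0002, -0.0008, 0.0052], [0.001, 0.0001, -0.0015], 0.2], [[-0.0002, -0.0008, 0.0052], [0.001, 0.0001, -0.0015], 0.2]]
```

>>> send_rows:
  steps:
    - [[0,-0.002,0.006],[0.001,0,-0.002],0.2]
    - [[0,-0.001,0.006],[0.001,0,-0.002],0.2]
    - [[0,-0.001,0.004],[0,0,0],0.2]

```text
clock: 6.9
tool_pos: [0.4456, -0.0841, 0.0254]
eef_rot: [[0.195, 0.981, 0.003], [0.981, -0.195, -0.001], [-0.001, 0.003, -1.0]]
ft_force: [0.1, -0.1, -1.0]
finger_gap: 0.386
```

```bash
python3 - <<'E'
from h import *
plan([.4464,-.085,.025],-11.3,.2,n=8,vmax=.006)
snap('wrist','w5')
E
```

```text
clk 6.90 pos [ 0.4456 -0.0841  0.0254] yang -11.3 dist 0.0012 rv [0.003 0.001 0.001] F [ 0.1 -0.1 -1. ] gap 0.386
1 rows needed
[[[-0.0007, 0.0009, 0.0004], [0.0031, 0.0008, 0.0007], 0.2]]
```

View pics/w5.png

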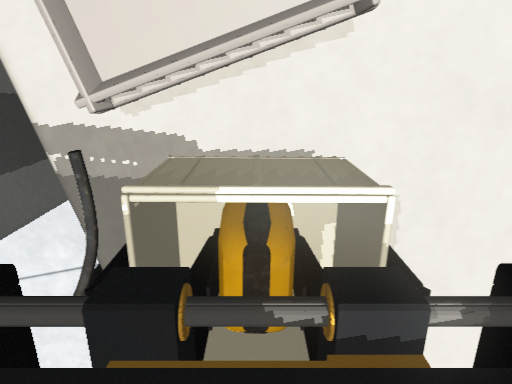

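>>> send_rows:
  steps:
    - [[0,0,0.003],[0.003,0,0],0.2]
    - [[0,0,0.002],[0,0,0],0.2]

```text
clock: 7.15
tool_pos: [0.4467, -0.0845, 0.0249]
eef_rot: [[0.194, 0.981, -0.002], [0.981, -0.194, -0.001], [-0.001, -0.002, -1.0]]
ft_force: [-5.4, 2.1, 7.6]
finger_gap: 0.387
```

>>> send_rows:
  steps:
    - [[0,0,0],[0,0,0],0.53]
    - [[0,-0.0005,0],[0,0,0],0.53]
    - [[0,-0.0005,-0.001],[0,0,0],0.53]

```text
clock: 7.45
tool_pos: [0.4475, -0.0849, 0.0278]
eef_rot: [[0.194, 0.981, 0.002], [0.981, -0.194, -0.002], [-0.002, 0.002, -1.0]]
ft_force: [0.1, 0.3, 0.2]
finger_gap: 0.518
```

```bash
python3 - <<'E'
from h import *
plan([.4464,-.085,.2],-11.3,.53,n=8,vmax=.045)
E
```

```text
clk 7.45 pos [ 0.4475 -0.0849  0.0278] yang -11.2 dist 0.1722 rv [0.002 0.002 0.002] F [0.1 0.3 0.2] gap 0.518
4 rows needed
[[[-0.0002, -0.0002, -0.043], [0.0005, 0.0004, 0.0004], 0.53], [[-0.0001, -0.0002, -0.043], [0.0005, 0.0004, 0.0004], 0.53], [[-0.0001, -0.0002, -0.043], [0.0005, 0.0004, 0.0004], 0.53], [[-0.0001, -0.0002, -0.043], [0.0005, 0.0004, 0.0004], 0.53]]
```

>>> send_rows:
  steps:
    - [[0,0.0005,-0.025],[0,0,0],0.53]
    - [[0,0.001,-0.042],[0,0,0],0.53]
    - [[0,0.001,-0.045],[0,0,0],0.53]
    - [[0,0.001,-0.045],[0,0,0],0.53]
    - [[0,0,-0.02],[0,0,0],0.7]

```text
clock: 7.95
tool_pos: [0.447, -0.0841, 0.2057]
eef_rot: [[0.194, 0.981, -0.009], [0.981, -0.194, 0.001], [-0.0, -0.009, -1.0]]
ft_force: [0.6, 0.2, -0.3]
finger_gap: 0.569
```

```bash
python3 - <<'E'
from h import *
snap('wrist','w6')
for d in (-88.5,91.5): plan([.477,-.26,.20],d,.7,n=12)
E
```

```text
clk 8.00 pos [ 0.4482 -0.0845  0.2082] yang -11.2 dist 0.1781 rv [-0.004  0.004  1.349] F [1.6 0.1 2.5] gap 0.605
10 rows needed
[[[-0.0167, 0.0062, 0.0008], [-0.0004, 0.0004, 0.1349], 0.7], [[-0.0157, 0.0084, 0.0008], [-0.0004, 0.0004, 0.1349], 0.7], [[-0.0144, 0.0105, 0.0008], [-0.0004, 0.0004, 0.1349], 0.7], [[-0.0129, 0.0123, 0.0008], [-0.0004, 0.0004, 0.1349], 0.7], [[-0.0111, 0.0139, 0.0008], [-0.0004, 0.0004, 0.1349], 0.7], [[-0.0091, 0.0153, 0.0008], [-0.0004, 0.0004, 0.1349], 0.7], [[-0.007, 0.0164, 0.0008], [-0.0004, 0.0004, 0.1349], 0.7], [[-0.0047, 0.0172, 0.0008], [-0.0004, 0.0004, 0.1349], 0.7], [[-0.0024, 0.0176, 0.0008], [-0.0004, 0.0004, 0.1349], 0.7], [[0.0, 0.0178, 0.0008], [-0.0004, 0.0004, 0.1349], 0.7]]
clk 8.00 pos [ 0.4482 -0.0845  0.2082] yang -11.2 dist 0.1781 rv [-0.005 -0.004 -1.793] F [1.6 0.1 2.5] gap 0.605
13 rows needed
[[[-0.0128, 0.0048, 0.0006], [-0.0004, -0.0003, -0.1379], 0.7], [[-0.0134, 0.003, 0.0006], [-0.0004, -0.0003, -0.1379], 0.7], [[-0.0136, 0.0011, 0.0006], [-0.0004, -0.0003, -0.1379], 0.7], [[-0.0137, -0.0008, 0.0006], [-0.0004, -0.0003, -0.1379], 0.7], [[-0.0134, -0.0026, 0.0006], [-0.0004, -0.0003, -0.1379], 0.7], [[-0.0129, -0.0044, 0.0006], [-0.0004, -0.0003, -0.1379], 0.7], [[-0.0122, -0.0062, 0.0006], [-0.0004, -0.0003, -0.1379], 0.7], [[-0.0112, -0.0078, 0.0006], [-0.0004, -0.0003, -0.1379], 0.7], [[-0.0101, -0.0093, 0.0006], [-0.0004, -0.0003, -0.1379], 0.7], [[-0.0087, -0.0106, 0.0006], [-0.0004, -0.0003, -0.1379], 0.7], [[-0.0072, -0.0117, 0.0006], [-0.0004, -0.0003, -0.1379], 0.7], [[-0.0055, -0.0125, 0.0006], [-0.0004, -0.0003, -0.1379], 0.7]]
```

View pics/w6.png

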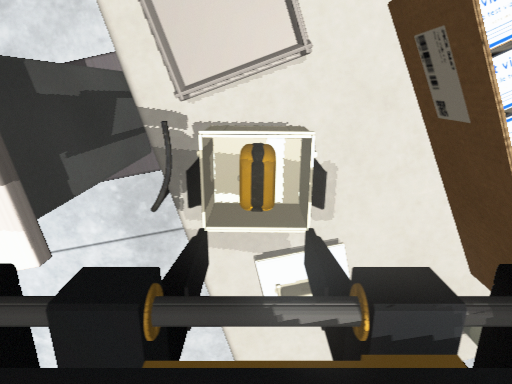

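>>> send_rows:
  steps:
    - [[-0.017,0.006,0.001],[0,0,0.14],0.6]
    - [[-0.016,0.009,0.001],[0,0,0.14],0.6]
    - [[-0.015,0.011,0.001],[0,0,0.14],0.6]
    - [[-0.013,0.013,0.001],[0,0,0.14],0.6]
    - [[-0.011,0.014,0.001],[0,0,0.14],0.6]

```text
clock: 8.5
tool_pos: [0.4627, -0.1758, 0.2032]
eef_rot: [[0.795, 0.607, -0.001], [0.607, -0.795, -0.001], [-0.001, -0.0, -1.0]]
ft_force: [0.5, -0.1, 0.2]
finger_gap: 0.599
```

```bash
python3 - <<'E'
from h import *
for d in (-88.5,): plan([.477,-.242,.20],d,.6,n=12)
E
```

```text
clk 8.50 pos [ 0.4627 -0.1758  0.2032] yang -52.6 dist 0.0678 rv [0.    0.001 0.626] F [ 0.5 -0.1  0.2] gap 0.599
5 rows needed
[[[-0.0058, 0.0123, 0.0007], [0.0, 0.0002, 0.1252], 0.6], [[-0.0042, 0.0129, 0.0006], [0.0, 0.0002, 0.1252], 0.6], [[-0.0025, 0.0133, 0.0006], [0.0, 0.0002, 0.1252], 0.6], [[-0.0009, 0.0135, 0.0006], [0.0, 0.0002, 0.1252], 0.6], [[0.0008, 0.0135, 0.0006], [0.0, 0.0002, 0.1252], 0.6]]
```

>>> send_rows:
  steps:
    - [[-0.006,0.012,0],[0,0,0.127],0.6]
    - [[-0.004,0.013,0],[0,0,0.127],0.6]
    - [[-0.0025,0.013,0],[0,0,0.127],0.6]
    - [[-0.001,0.0135,0],[0,0,0.127],0.6]
    - [[0.001,0.0135,0],[0,0,0.127],0.6]

```text
clock: 9.0
tool_pos: [0.474, -0.2443, 0.1972]
eef_rot: [[1.0, -0.012, -0.007], [-0.012, -1.0, 0.003], [-0.007, -0.003, -1.0]]
ft_force: [-0.2, 0.7, -0.3]
finger_gap: 0.6
```

>>> send_rows:
  steps:
    - [[0,0,0],[0,0,0],0.6]

```text
clock: 9.1
tool_pos: [0.4737, -0.2452, 0.1961]
eef_rot: [[1.0, -0.013, -0.008], [-0.013, -1.0, 0.003], [-0.008, -0.003, -1.0]]
ft_force: [-0.7, -0.4, -0.8]
finger_gap: 0.597
```

```bash
python3 - <<'E'
from h import *
s,c=snap('wrist','w7');print(s['tool_pos'],s['joint_vel'])
a=cv2.imread('pics/w7.png')
cv2.imwrite('pics/c10.png',cv2.resize(a[90:250,180:340],None,fx=4,fy=4,interpolation=cv2.INTER_CUBIC))
plan([.477,-.2405,.08],-88.4,.6,n=12)
E
```

```text
[ 0.47373414 -0.24519318  0.1961164 ] [ 0.01160073 -0.0063676   0.02507565  0.01493766  0.00937466 -0.03467128]
clk 9.15 pos [ 0.4735 -0.2444  0.1959] yang -90.6 dist 0.1160 rv [-0.004  0.009 -0.039] F [-1.8  0.   1. ] gap 0.599
3 rows needed
[[[0.0015, -0.0012, 0.0386], [-0.0014, 0.0028, -0.0129], 0.6], [[0.0014, -0.0012, 0.0386], [-0.0014, 0.0028, -0.0129], 0.6], [[0.0013, -0.0012, 0.0386], [-0.0014, 0.0028, -0.0129], 0.6]]
```

View pics/w7.png

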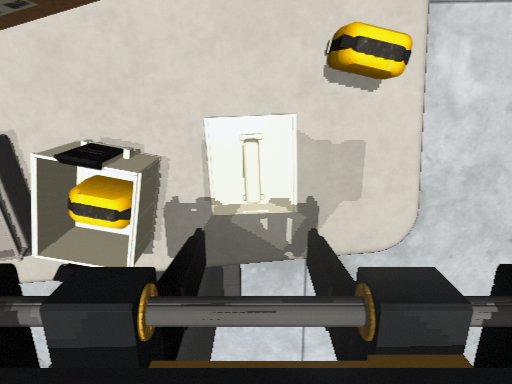

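View pics/c10.png

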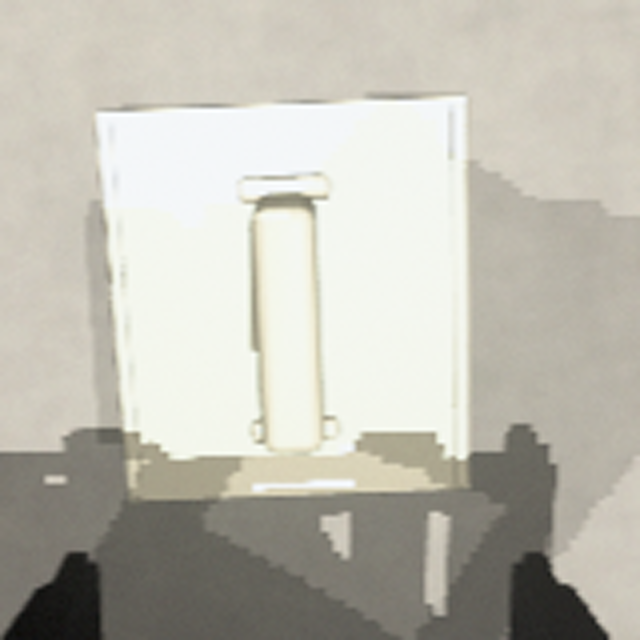

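```bash
python3 - <<'E'
from h import *
s,c=pickle.load(open('pics/w7.pkl','rb'))
f=lambda pts,off,z,k=4:np.array([ray(c,((u+.5)/k-.5+off[0],(v+.5)/k-.5+off[1]),z,s)[:2] for u,v in pts])
print('plate',fit(f([(97,112),(467,97),(470,487),(128,498)],(180,90),.014),rect(.108,.096)))
print('bar',fit(f([(256,205),(314,200),(324,447),(263,452)],(180,90),.044),rect(.064,.016)))
E
```

```text
plate (array([ 0.47760551, -0.24150683]), np.float64(1.45429909465721), array([[-0.8, -0.5],
       [-0.7,  0.5],
       [ 0.6, -0.1],
       [ 0.9,  0. ]]))
bar (array([ 0.47901322, -0.24165522]), np.float64(1.119596231883154), array([[-1. , -1.1],
       [-0.3,  0.9],
       [ 1. ,  0.3],
       [ 0.2, -0.1]]))
```

>>> send_rows:
  steps:
    - [[0.002,-0.0015,0.04],[-0.001,0.003,-0.012],0.5]
    - [[0.002,-0.0015,0.04],[-0.001,0.003,-0.012],0.5]
    - [[0.002,-0.001,0.04],[-0.001,0.003,-0.012],0.5]
    - [[0,0,0.02],[0,0,0],0.5]

```text
clock: 9.55
tool_pos: [0.4821, -0.2395, 0.0561]
eef_rot: [[0.999, 0.039, 0.01], [0.039, -0.999, -0.004], [0.01, 0.004, -1.0]]
ft_force: [-0.3, 0.6, -0.4]
finger_gap: 0.502
```

```bash
python3 - <<'E'
from h import *
plan([.4777,-.2412,.018],-88.6,.5,n=12,vmax=.01)
E
```

```text
clk 9.55 pos [ 0.4821 -0.2395  0.0561] yang -87.7 dist 0.0384 rv [ 0.004 -0.01   0.015] F [-0.3  0.6 -0.4] gap 0.502
4 rows needed
[[[-0.0012, 0.0003, 0.0095], [0.001, -0.0025, 0.0037], 0.5], [[-0.0012, 0.0004, 0.0095], [0.001, -0.0025, 0.0037], 0.5], [[-0.0011, 0.0004, 0.0095], [0.001, -0.0025, 0.0037], 0.5], [[-0.0011, 0.0004, 0.0095], [0.001, -0.0025, 0.0037], 0.5]]
```

>>> send_rows:
  steps:
    - [[-0.003,0.001,0.012],[0.002,-0.005,0.007],0.4]
    - [[-0.002,0.001,0.012],[0.002,-0.005,0.007],0.35]
    - [[-0.001,0,0.008],[0,-0.001,0.002],0.35]
    - [[-0.001,0,0.004],[0,0,0],0.35]

```text
clock: 9.95
tool_pos: [0.4731, -0.2392, 0.0157]
eef_rot: [[1.0, 0.029, -0.006], [0.029, -1.0, 0.003], [-0.006, -0.003, -1.0]]
ft_force: [-0.4, 0.4, -0.3]
finger_gap: 0.352
```

```bash
python3 - <<'E'
from h import *
plan([.4777,-.2412,.018],-88.6,.3,n=12,vmax=.01)
E
```

```text
clk 9.95 pos [ 0.4731 -0.2392  0.0157] yang -88.3 dist 0.0056 rv [-0.003  0.006  0.005] F [-0.4  0.4 -0.3] gap 0.352
1 rows needed
[[[0.0045, 0.0021, -0.0024], [-0.0033, 0.0057, 0.0045], 0.3]]
```

>>> send_rows:
  steps:
    - [[0.004,0.002,-0.002],[-0.003,0.005,0.004],0.25]
    - [[0,0,0],[0,0,0],0.15]

```text
clock: 10.15
tool_pos: [0.4781, -0.2418, 0.0187]
eef_rot: [[1.0, 0.025, 0.001], [0.025, -1.0, -0.001], [0.001, 0.001, -1.0]]
ft_force: [0.6, 0.2, 0.7]
finger_gap: 0.234
```

```bash
python3 - <<'E'
from h import *
plan([.4777,-.2412,.017],-88.6,.1,n=12,vmax=.01)
E
```

```text
clk 10.15 pos [ 0.4781 -0.2418  0.0187] yang -88.6 dist 0.0019 rv [ 0.001 -0.001  0.   ] F [0.6 0.2 0.7] gap 0.234
1 rows needed
[[[-0.0004, -0.0006, 0.0017], [0.0009, -0.0013, 0.0004], 0.1]]
```

>>> send_rows:
  steps:
    - [[-0.0005,-0.0005,0.001],[0,0,0],0.05]
    - [[0,0,0.0005],[0,0,0],0.05]
    - [[0,0,0],[0,0,0],0.05]
  grip_force: 55

```text
clock: 10.45
tool_pos: [0.479, -0.2422, 0.0192]
eef_rot: [[1.0, 0.025, 0.005], [0.025, -1.0, -0.003], [0.004, 0.003, -1.0]]
ft_force: [-0.5, 0.1, -0.9]
finger_gap: 0.164
```

```bash
python3 - <<'E'
from h import *
s=bot.observe();p=s['tool_pos'];plan([p[0],p[1],.2],-88.6,.05,n=5,vmax=.045)
E
```

```text
clk 10.45 pos [ 0.479  -0.2422  0.0192] yang -88.6 dist 0.1808 rv [ 0.003 -0.004  0.001] F [-0.5  0.1 -0.9] gap 0.164
5 rows needed
[[[0.0002, 0.0001, -0.0362], [0.0006, -0.0009, 0.0001], 0.05], [[0.0001, 0.0001, -0.0362], [0.0006, -0.0009, 0.0001], 0.05], [[0.0001, 0.0001, -0.0362], [0.0006, -0.0009, 0.0001], 0.05], [[0.0001, 0.0, -0.0362], [0.0006, -0.0009, 0.0001], 0.05], [[0.0, 0.0, -0.0362], [0.0006, -0.0009, 0.0001], 0.05]]
```

>>> send_rows:
  steps:
    - [[-0.0005,-0.0005,0.0005],[0.002,-0.003,0],0.05]
    - [[0,0,-0.02],[0,0,0],0.05]
    - [[0,0,-0.035],[0,0,0],0.05]
    - [[0,0,-0.04],[0,0,0],0.05]
    - [[0,0,-0.04],[0,0,0],0.05]

```text
clock: 10.95
tool_pos: [0.4731, -0.2382, 0.149]
eef_rot: [[1.0, 0.025, -0.014], [0.025, -1.0, 0.009], [-0.014, -0.01, -1.0]]
ft_force: [0.2, -0.2, -0.4]
finger_gap: 0.164
```

```bash
python3 - <<'E'
from h import *
plan([.4464,-.085,.21],-101.3,.05,n=8)
snap('wrist','w8')
E
```

```text
clk 10.95 pos [ 0.4731 -0.2382  0.149 ] yang -88.6 dist 0.1671 rv [-0.008  0.015  0.222] F [ 0.2 -0.2 -0.4] gap 0.164
4 rows needed
[[[-0.0059, -0.0386, -0.0148], [-0.002, 0.0038, 0.0555], 0.05], [[-0.008, -0.0382, -0.0149], [-0.002, 0.0038, 0.0555], 0.05], [[-0.01, -0.0377, -0.015], [-0.002, 0.0038, 0.0555], 0.05], [[-0.0121, -0.037, -0.0151], [-0.002, 0.0038, 0.0555], 0.05]]
```

View pics/w8.png

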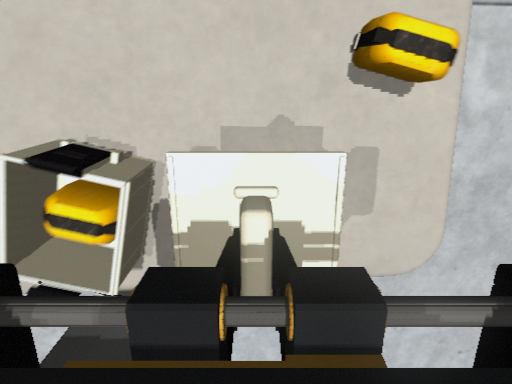

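```bash
python3 - <<'E'
from h import *
s,c=pickle.load(open('pics/w8.pkl','rb'))
a=cv2.imread('pics/w8.png')
cv2.imwrite('pics/c11.png',cv2.resize(a[140:270,155:360],None,fx=3.9,fy=3.9,interpolation=cv2.INTER_CUBIC))
T=c['T_tool_cam'];K=c['camera_matrix']
for uv in [(167,153),(346,152)]:
  for z in (.002,.004,.006):
    d=T[:3,:3]@np.linalg.inv(K)@np.array([*uv,1]);o=T[:3,3];print(uv,z,np.round(o+d*(z-o[2])/d[2],4))
E
```

```text
(167, 153) 0.002 [ 0.0531 -0.0452  0.002 ]
(167, 153) 0.004 [ 0.0528 -0.0458  0.004 ]
(167, 153) 0.006 [ 0.0524 -0.0463  0.006 ]
(346, 152) 0.002 [0.0537 0.0475 0.002 ]
(346, 152) 0.004 [0.0533 0.048  0.004 ]
(346, 152) 0.006 [0.0529 0.0485 0.006 ]
```

View pics/c11.png

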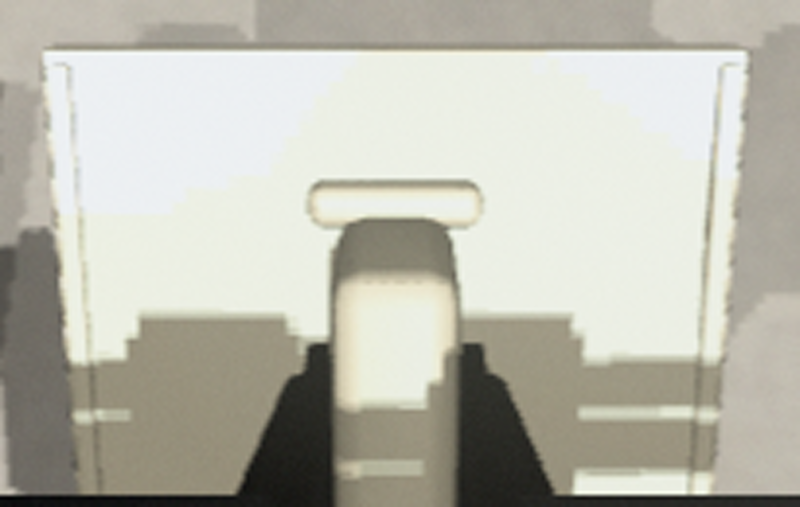

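>>> send_rows:
  steps:
    - [[-0.003,-0.025,-0.03],[-0.002,0.004,0.05],0.05]
    - [[-0.008,-0.038,-0.02],[-0.002,0.004,0.055],0.05]
    - [[-0.01,-0.038,-0.008],[-0.002,0.004,0.055],0.05]
    - [[-0.012,-0.037,0],[-0.002,0.004,0.055],0.05]

```text
clock: 11.4
tool_pos: [0.4549, -0.1011, 0.2215]
eef_rot: [[0.979, -0.205, 0.02], [-0.205, -0.979, -0.011], [0.022, 0.006, -1.0]]
ft_force: [0.3, 0.4, -1.2]
finger_gap: 0.162
```

```bash
python3 - <<'E'
from h import *
plan([.4464,-.085,.21],-101.3,.05,n=8)
E
```

```text
clk 11.40 pos [ 0.4549 -0.1011  0.2215] yang -101.8 dist 0.0215 rv [ 0.006 -0.022 -0.009] F [ 0.3  0.4 -1.2] gap 0.162
1 rows needed
[[[-0.0118, -0.0141, 0.0112], [0.0064, -0.022, -0.009], 0.05]]
```

```bash
python3 - <<'E'
from h import *
a=cv2.imread('pics/w6.png')
cv2.imwrite('pics/c12.png',cv2.resize(a[120:240,185:335],None,fx=5,fy=5,interpolation=cv2.INTER_CUBIC))
E
```

```text
(no output)
```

View pics/c12.png

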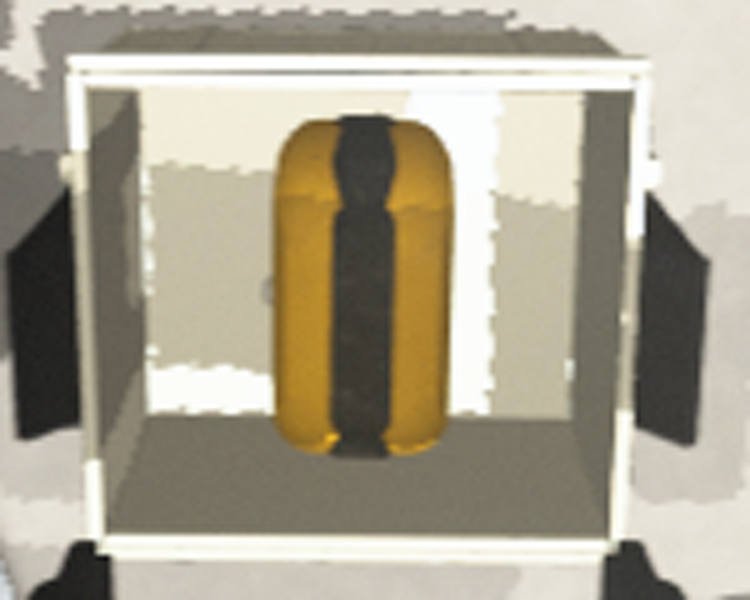

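```bash
python3 - <<'E'
from h import *
s,c=pickle.load(open('pics/w6.pkl','rb'))
f=lambda pts,off,z,k=5:np.array([ray(c,((u+.5)/k-.5+off[0],(v+.5)/k-.5+off[1]),z,s)[:2] for u,v in pts])
print(fit(f([(650,62),(618,553),(92,553),(68,60)],(185,120),.076),rect(.104,.092)))
print(fit(f([(650,75),(618,553),(92,553),(68,72)],(185,120),.076),rect(.104,.092)))
print(fit(f([(635,92),(608,537),(105,537),(85,90)],(185,120),.076),rect(.098,.086)))
plan([.4476,-.0842,.15],-101.3,.05,n=8)
E
```

```text
(array([ 0.44611392, -0.08361632]), np.float64(-11.389353327304963), array([[ 0.1,  1.4],
       [-1.3, -0.7],
       [ 0.4, -1.8],
       [ 0.9,  1.1]]))
(array([ 0.44590252, -0.0846958 ]), np.float64(-11.418994875411409), array([[-0. ,  0.2],
       [-1.1,  0.4],
       [ 0.6, -0.7],
       [ 0.5,  0.1]]))
(array([ 0.44616451, -0.08461272]), np.float64(-11.372632394637636), array([[ 0.2, -0. ],
       [-0.4,  0.4],
       [ 0.1, -0.3],
       [ 0.2, -0.1]]))
clk 11.40 pos [ 0.4549 -0.1011  0.2215] yang -101.8 dist 0.0739 rv [ 0.006 -0.022 -0.009] F [ 0.3  0.4 -1.2] gap 0.162
2 rows needed
[[[-0.0061, -0.0077, 0.0356], [0.0032, -0.011, -0.0045], 0.05], [[-0.0056, -0.0077, 0.0357], [0.0032, -0.011, -0.0045], 0.05]]
```

>>> send_rows:
  steps:
    - [[-0.006,-0.008,0.03],[0.003,-0.011,-0.004],0.05]
    - [[-0.005,-0.008,0.03],[0.003,-0.01,-0.004],0.05]
    - [[0,0,0.015],[0,0,0],0.05]

```text
clock: 11.7
tool_pos: [0.4503, -0.0794, 0.1492]
eef_rot: [[0.981, -0.191, 0.012], [-0.191, -0.982, -0.003], [0.012, 0.0, -1.0]]
ft_force: [0.1, 0.3, -1.1]
finger_gap: 0.162
```

```bash
python3 - <<'E'
from h import *
plan([.4473,-.0838,.12],-101.4,.05,n=8,vmax=.02)
E
```

```text
clk 11.70 pos [ 0.4503 -0.0794  0.1492] yang -101.0 dist 0.0297 rv [ 0.    -0.012  0.006] F [ 0.1  0.3 -1.1] gap 0.162
2 rows needed
[[[-0.0012, 0.0024, 0.0146], [0.0002, -0.0062, 0.0032], 0.05], [[-0.0011, 0.0024, 0.0146], [0.0002, -0.0062, 0.0032], 0.05]]
```

>>> send_rows:
  steps:
    - [[-0.002,0.003,0.016],[0,-0.008,0.004],0.05]
    - [[-0.002,0.002,0.012],[0,-0.006,0.003],0.05]
    - [[-0.001,0,0.002],[0,-0.001,0],0.05]

```text
clock: 12.0
tool_pos: [0.4426, -0.083, 0.1149]
eef_rot: [[0.98, -0.198, -0.008], [-0.198, -0.98, 0.001], [-0.008, 0.0, -1.0]]
ft_force: [0.4, 0.5, -0.9]
finger_gap: 0.167
```

```bash
python3 - <<'E'
from h import *
plan([.4473,-.0838,.105],-101.4,.05,n=8,vmax=.005)
snap('wrist','w9');snap('side','s9')
a=cv2.imread('pics/s9.png');cv2.imwrite('pics/c13.png',cv2.resize(a[120:260,170:310],None,fx=4,fy=4,interpolation=cv2.INTER_CUBIC))
E
```

```text
clk 12.00 pos [ 0.4426 -0.083   0.1149] yang -101.4 dist 0.0110 rv [ 0.     0.008 -0.   ] F [ 0.4  0.5 -0.9] gap 0.167
3 rows needed
[[[0.0016, -0.0001, 0.0033], [0.0001, 0.0026, -0.0001], 0.05], [[0.0016, -0.0001, 0.0033], [0.0001, 0.0026, -0.0001], 0.05], [[0.0016, -0.0001, 0.0033], [0.0001, 0.0026, -0.0001], 0.05]]
```

View pics/w9.png

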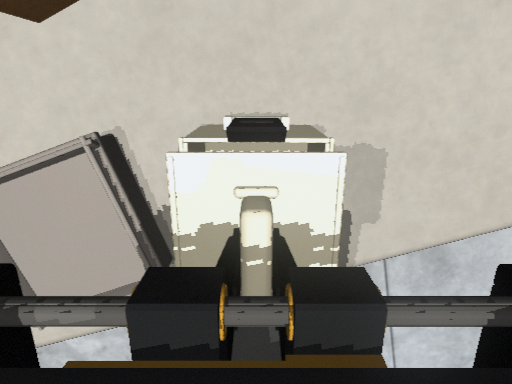

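View pics/c13.png

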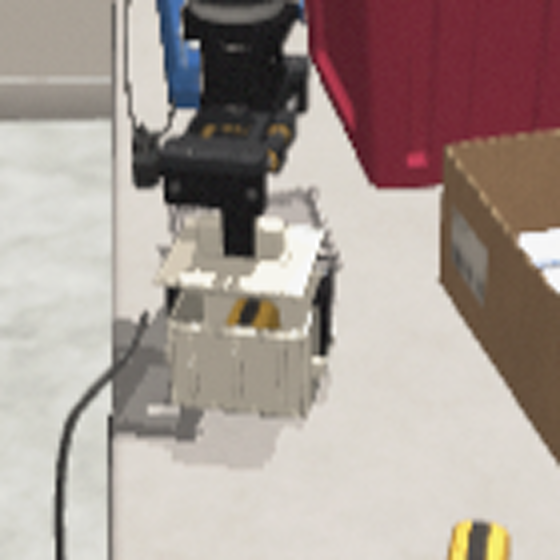

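>>> send_rows:
  steps:
    - [[0.003,0,0.003],[0,0.005,0],0.05]
    - [[0.001,0,0.001],[0,0.002,0],0.05]

```text
clock: 12.3
tool_pos: [0.449, -0.0848, 0.1139]
eef_rot: [[0.98, -0.199, 0.005], [-0.199, -0.98, -0.002], [0.005, 0.001, -1.0]]
ft_force: [0.1, -0.3, -1.1]
finger_gap: 0.165
```

```bash
python3 - <<'E'
from h import *
plan([.4473,-.0838,.105],-101.4,.05,n=8,vmax=.005)
E
```

```text
clk 12.30 pos [ 0.449  -0.0848  0.1139] yang -101.5 dist 0.0091 rv [ 0.001 -0.005 -0.001] F [ 0.1 -0.3 -1.1] gap 0.165
2 rows needed
[[[-0.001, -0.0003, 0.0044], [0.0003, -0.0027, -0.0006], 0.05], [[-0.001, -0.0003, 0.0044], [0.0003, -0.0027, -0.0006], 0.05]]
```

>>> send_rows:
  steps:
    - [[-0.001,-0.001,0.007],[0,-0.002,0],0.05]
    - [[-0.001,0,0.006],[0,-0.001,0],0.05]

```text
clock: 12.5
tool_pos: [0.449, -0.084, 0.1022]
eef_rot: [[0.98, -0.199, 0.006], [-0.199, -0.98, -0.002], [0.007, 0.001, -1.0]]
ft_force: [1.6, -0.3, -0.7]
finger_gap: 0.167
```

```bash
python3 - <<'E'
from h import *
plan([.4473,-.0838,.095],-101.4,.05,n=8,vmax=.005)
E
```

```text
clk 12.50 pos [ 0.449  -0.084   0.1022] yang -101.5 dist 0.0074 rv [ 0.001 -0.007 -0.001] F [ 1.6 -0.3 -0.7] gap 0.167
2 rows needed
[[[-0.0009, 0.0001, 0.0036], [0.0005, -0.0033, -0.0007], 0.05], [[-0.0009, 0.0001, 0.0036], [0.0005, -0.0033, -0.0007], 0.05]]
```

>>> send_rows:
  steps:
    - [[-0.001,0,0.005],[0,-0.003,0],0.05]
    - [[-0.001,0,0.004],[0,-0.002,0],0.05]
  grip_force: 60

```text
clock: 12.7
tool_pos: [0.4476, -0.0838, 0.0935]
eef_rot: [[0.98, -0.199, 0.002], [-0.199, -0.98, -0.002], [0.003, 0.001, -1.0]]
ft_force: [-0.2, -0.2, 10.5]
finger_gap: 0.164
```

```bash
python3 - <<'E'
from h import *
plan([.4473,-.0838,.09],-101.4,.05,n=8,vmax=.005)
snap('wrist','w10')
E
```

```text
clk 12.70 pos [ 0.4476 -0.0838  0.0935] yang -101.5 dist 0.0035 rv [ 0.001 -0.003 -0.001] F [-0.2 -0.2 10.5] gap 0.164
1 rows needed
[[[-0.0003, 0.0001, 0.0035], [0.0012, -0.0027, -0.0013], 0.05]]
```

View pics/w10.png

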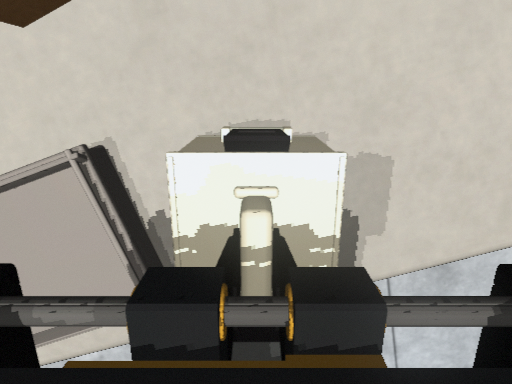

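>>> send_rows:
  steps:
    - [[0,0,0.005],[0,-0.002,0],0.05]
    - [[0,0,0.005],[0,0,0],0.05]

```text
clock: 12.95
tool_pos: [0.4488, -0.0842, 0.0847]
eef_rot: [[0.98, -0.199, 0.003], [-0.199, -0.98, -0.002], [0.003, 0.002, -1.0]]
ft_force: [0.7, 0.1, -0.2]
finger_gap: 0.163
```

>>> send_rows:
  steps:
    - [[0,0,0.004],[0,-0.002,0],0.05]
    - [[0,0,0.003],[0,0,0],0.05]

```text
clock: 13.15
tool_pos: [0.4495, -0.0843, 0.0845]
eef_rot: [[0.98, -0.198, -0.002], [-0.198, -0.98, -0.001], [-0.002, 0.002, -1.0]]
ft_force: [-10.8, 2.1, 20.0]
finger_gap: 0.164
```

```bash
python3 - <<'E'
from h import *
plan([.4473,-.0838,.084],-101.4,.05,n=8,vmax=.005)
snap('wrist','w11');snap('side','s11')
a=cv2.imread('pics/s11.png');cv2.imwrite('pics/c14.png',cv2.resize(a[160:240,190:270],None,fx=7,fy=7,interpolation=cv2.INTER_CUBIC))
E
```

```text
clk 13.15 pos [ 0.4495 -0.0843  0.0845] yang -101.4 dist 0.0024 rv [ 0.002  0.002 -0.001] F [-10.8   2.1  20. ] gap 0.164
1 rows needed
[[[-0.0023, -0.0001, 0.0005], [0.0015, 0.0022, -0.0008], 0.05]]
```

View pics/w11.png

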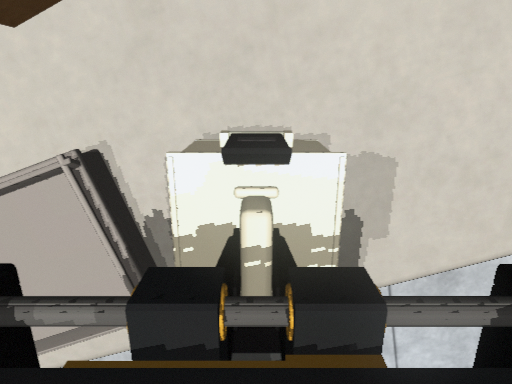

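View pics/c14.png

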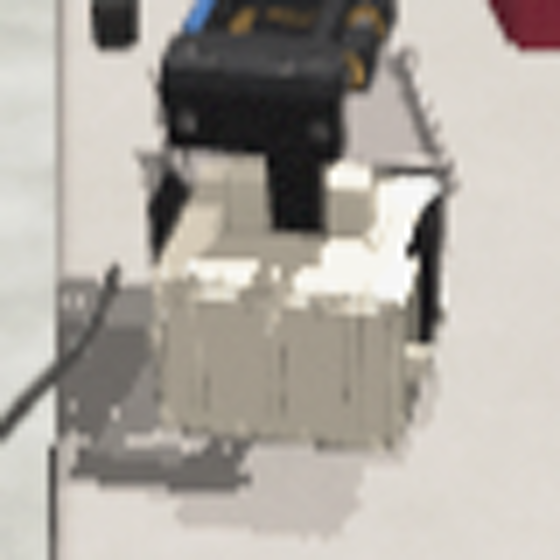

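>>> send_rows:
  steps:
    - [[-0.001,0,-0.002],[0,0,0],0.05]
    - [[0,0,-0.01],[0,0,0],0.05]
    - [[0,0,-0.02],[0,0,0],0.05]
    - [[0,0,-0.03],[0,0,0],0.05]

```text
clock: 13.65
tool_pos: [0.4427, -0.0821, 0.1396]
eef_rot: [[0.98, -0.198, -0.018], [-0.198, -0.98, 0.004], [-0.018, -0.0, -1.0]]
ft_force: [-0.3, 0.2, -4.4]
finger_gap: 0.165
```

```bash
python3 - <<'E'
from h import *
plan([.4473,-.0838,.2],-101.4,.05,n=8,vmax=.04)
snap('wrist','w12');snap('side','s12')
a=cv2.imread('pics/s12.png');cv2.imwrite('pics/c15.png',cv2.resize(a[130:240,180:280],None,fx=6,fy=6,interpolation=cv2.INTER_CUBIC)[:600])
E
```

```text
clk 13.65 pos [ 0.4427 -0.0821  0.1396] yang -101.4 dist 0.0606 rv [-0.     0.018 -0.001] F [-0.3  0.2 -4.4] gap 0.165
2 rows needed
[[[0.0019, 0.0004, -0.0302], [-0.0002, 0.0092, -0.0004], 0.05], [[0.0022, 0.0004, -0.0302], [-0.0002, 0.0092, -0.0004], 0.05]]
```

View pics/w12.png

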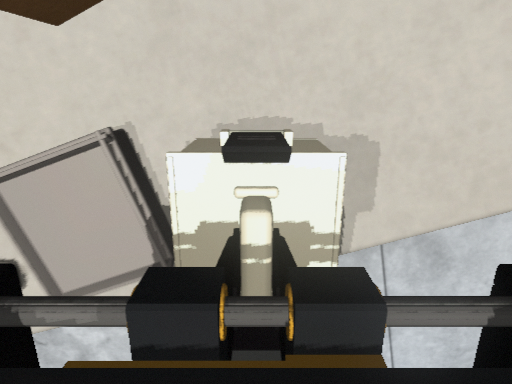

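View pics/c15.png

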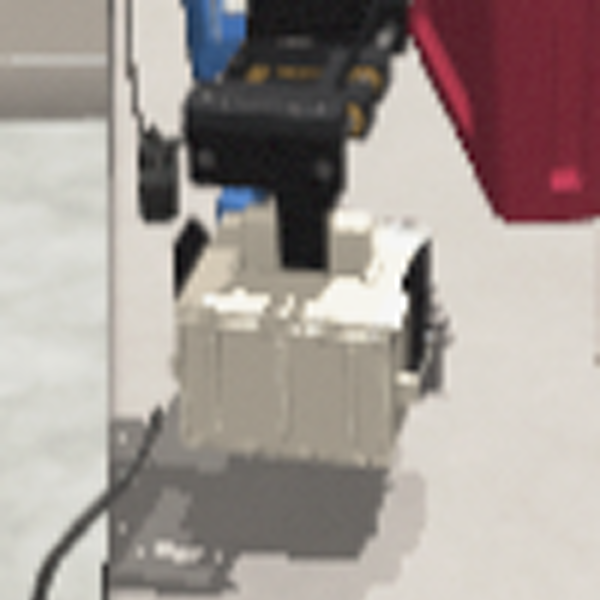

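```bash
python3 - <<'E'
from h import *
plan([.4464,-.12,.29],-82,.05,n=8,vmax=.04)
E
```

```text
clk 13.75 pos [ 0.4471 -0.0834  0.1451] yang -101.4 dist 0.1495 rv [-0.     0.006 -0.339] F [ 1.3  0.3 -4.6] gap 0.162
4 rows needed
[[[0.0014, 0.009, -0.0362], [-0.0, 0.0014, -0.0848], 0.05], [[0.0007, 0.0091, -0.0362], [-0.0, 0.0014, -0.0848], 0.05], [[0.0, 0.0092, -0.0362], [-0.0, 0.0014, -0.0848], 0.05], [[-0.0007, 0.0091, -0.0362], [-0.0, 0.0014, -0.0848], 0.05]]
```

>>> send_rows:
  steps:
    - [[0.0015,0.009,-0.036],[0,0.002,-0.085],0.05]
    - [[0.001,0.009,-0.036],[0,0.002,-0.085],0.05]
    - [[0,0.009,-0.036],[0,0.002,-0.085],0.05]
    - [[-0.0005,0.009,-0.036],[0,0.002,-0.085],0.05]
    - [[0,0,0],[0,0,0],0.05]

```text
clock: 14.25
tool_pos: [0.4438, -0.1195, 0.2815]
eef_rot: [[0.988, 0.154, -0.011], [0.154, -0.988, 0.005], [-0.01, -0.006, -1.0]]
ft_force: [1.3, -0.0, -4.2]
finger_gap: 0.167
```

```bash
python3 - <<'E'
from h import *
s,c=snap('wrist','w13');print(s['tool_pos'],s['joint_vel'])
a=cv2.imread('pics/w13.png')
cv2.imwrite('pics/c16.png',cv2.resize(a[80:240,20:180],None,fx=3.75,fy=3.75,interpolation=cv2.INTER_CUBIC))
E
```

```text
[ 0.44384334 -0.11954065  0.28152087] [ 0.01074127  0.03225683  0.1129043   0.00972296 -0.04152637  0.03135101]
```

View pics/w13.png

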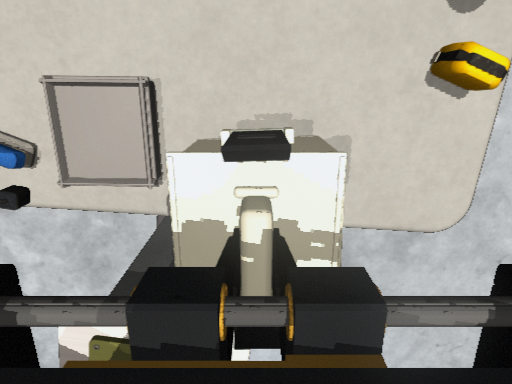

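View pics/c16.png

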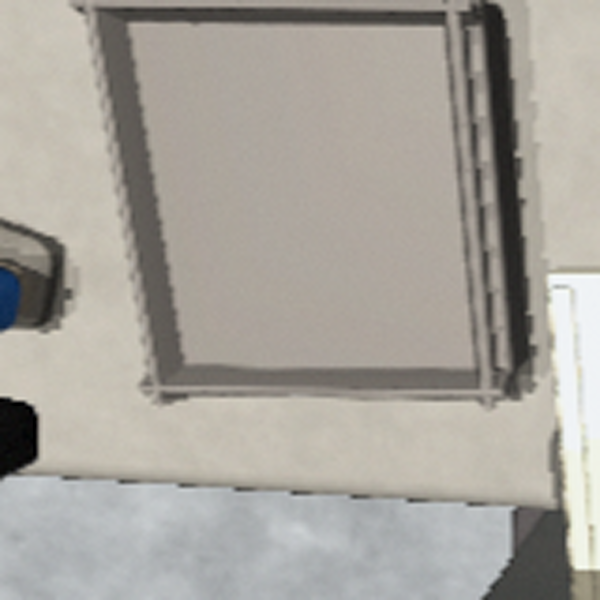

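```bash
python3 - <<'E'
from h import *
s,c=pickle.load(open('pics/w13.pkl','rb'))
f=lambda pts,off,z,k=3.75:np.array([ray(c,((u+.5)/k-.5+off[0],(v+.5)/k-.5+off[1]),z,s)[:2] for u,v in pts])
o=(20,80)
print('foot',fit(f([(130,23),(448,22),(478,367),(185,366)],o,.04),rect(.11,.098)))
q=f([(130,23),(185,366)],o,.04);d=q[0]-q[1];th=np.arctan2(d[1],d[0]);print(np.linalg.norm(d),np.degrees(th),q.mean(0)-.049*np.array([-np.sin(th),np.cos(th)]))
print('top out',fit(f([(82,8),(457,6),(490,395),(150,392)],o,.05),rect(.128,.116)))
s=bot.observe();print(s['tool_pos'])
E
```

```text
foot (array([0.44485028, 0.07097152]), np.float64(8.319288784346204), array([[-0.1,  0.4],
       [ 1.4, -1. ],
       [-0.2, -0.5],
       [-1.1,  1.1]]))
0.11093703261214832 7.8467190119489025 [0.44385347 0.07166544]
top out (array([0.44371785, 0.07137939]), np.float64(8.392067891948438), array([[-3.4, -1.7],
       [-2.2,  0.2],
       [ 2.6,  1.9],
       [ 2.9, -0.4]]))
[ 0.44240854 -0.11849697  0.27778304]
```

```bash
python3 - <<'E'
from h import *
plan([.4458,.0719,.19],-81.8,.05,n=8,vmax=.04)
E
```

```text
clk 14.30 pos [ 0.4424 -0.1185  0.2778] yang -81.2 dist 0.2097 rv [-0.01   0.015  0.01 ] F [ 0.3  0.7 -6. ] gap 0.167
6 rows needed
[[[0.0056, -0.0311, 0.0149], [-0.0016, 0.0026, 0.0017], 0.05], [[0.0055, -0.0312, 0.0148], [-0.0016, 0.0026, 0.0017], 0.05], [[0.0054, -0.0312, 0.0148], [-0.0016, 0.0026, 0.0017], 0.05], [[0.0054, -0.0312, 0.0147], [-0.0016, 0.0026, 0.0017], 0.05], [[0.0053, -0.0313, 0.0147], [-0.0016, 0.0026, 0.0017], 0.05], [[0.0052, -0.0313, 0.0147], [-0.0016, 0.0026, 0.0017], 0.05]]
```

>>> send_rows:
  steps:
    - [[0.0055,-0.031,0.015],[-0.002,0.003,0.002],0.05]
    - [[0.0055,-0.031,0.015],[-0.002,0.003,0.002],0.05]
    - [[0.0055,-0.031,0.015],[-0.002,0.003,0.002],0.05]
    - [[0.005,-0.031,0.015],[-0.002,0.002,0.002],0.05]
    - [[0.005,-0.025,0.012],[0,0,0],0.05]

```text
clock: 14.8
tool_pos: [0.4394, 0.0376, 0.1861]
eef_rot: [[0.991, 0.128, -0.024], [0.128, -0.992, 0.004], [-0.023, -0.007, -1.0]]
ft_force: [0.6, -1.2, -4.2]
finger_gap: 0.163
```

```bash
python3 - <<'E'
from h import *
plan([.4458,.0719,.16],-81.8,.05,n=8,vmax=.02)
E
```

```text
clk 14.80 pos [0.4394 0.0376 0.1861] yang -82.6 dist 0.0436 rv [-0.007  0.023 -0.014] F [ 0.6 -1.2 -4.2] gap 0.163
3 rows needed
[[[0.0038, -0.011, 0.0087], [-0.0024, 0.0077, -0.0048], 0.05], [[0.0038, -0.011, 0.0087], [-0.0024, 0.0077, -0.0048], 0.05], [[0.0038, -0.011, 0.0087], [-0.0024, 0.0077, -0.0048], 0.05]]
```

>>> send_rows:
  steps:
    - [[0.004,-0.014,0.007],[-0.002,0.008,-0.005],0.05]
    - [[0.004,-0.012,0.006],[-0.002,0.007,-0.004],0.05]
    - [[0.003,-0.006,0.004],[-0.001,0.004,-0.003],0.05]
    - [[0,0,0],[0,0,0],0.05]

```text
clock: 15.2
tool_pos: [0.434, 0.0769, 0.1491]
eef_rot: [[0.989, 0.141, -0.032], [0.142, -0.99, 0.003], [-0.031, -0.008, -0.999]]
ft_force: [0.3, -1.0, -4.7]
finger_gap: 0.168
```

```bash
python3 - <<'E'
from h import *
plan([.4458,.0719,.15],-81.8,.05,n=8,vmax=.02)
E
```

```text
clk 15.20 pos [0.434  0.0769 0.1491] yang -81.9 dist 0.0128 rv [-0.008  0.031 -0.001] F [ 0.3 -1.  -4.7] gap 0.168
1 rows needed
[[[0.0109, 0.0066, -0.0013], [-0.0077, 0.0314, -0.0011], 0.05]]
```

>>> send_rows:
  steps:
    - [[0.01,0.005,-0.004],[-0.006,0.025,0],0.05]
    - [[0.002,0,0],[-0.001,0.006,0],0.05]
    - [[0,0,0],[0,0,0],0.05]

```text
clock: 15.5
tool_pos: [0.4466, 0.0722, 0.1507]
eef_rot: [[0.99, 0.139, -0.001], [0.139, -0.99, -0.001], [-0.001, 0.0, -1.0]]
ft_force: [-1.7, 1.1, -3.7]
finger_gap: 0.164
```

```bash
python3 - <<'E'
from h import *
plan([.4458,.0719,.15],-81.8,.05,n=8,vmax=.02)
E
```

```text
clk 15.50 pos [0.4466 0.0722 0.1507] yang -82.0 dist 0.0012 rv [ 0.     0.001 -0.003] F [-1.7  1.1 -3.7] gap 0.164
1 rows needed
[[[-0.0009, 0.0002, 0.0007], [0.0003, 0.0013, -0.0032], 0.05]]
```

Excellent. Take pictures to check alignment before lowering.

```bash
python3 - <<'E'
from h import *
s,c=snap('wrist','w14');print(s['tool_pos']);snap('side','s14');snap('top','t14')
a=cv2.imread('pics/s14.png');cv2.imwrite('pics/c17.png',cv2.resize(a[110:230,180:290],None,fx=5,fy=5,interpolation=cv2.INTER_CUBIC))
# predicted projections: box foot/border corners and tub bottom corners if centred
box=np.array([.4449,.0708]);th=np.radians(8.2);R=np.array([[np.cos(th),-np.sin(th)],[np.sin(th),np.cos(th)]])
P=lambda w,h,z:np.c_[np.array(rect(w,h))@R.T+box,[z]*4]
img=cv2.imread('pics/w14.png')
for w,h,z,col in [(.12,.108,.05,(0,0,255)),(.11,.098,.04,(0,255,0))]:
    cv2.polylines(img,[np.round(proj(c,P(w,h,z),s)).astype(int)],True,col,1)
cv2.imwrite('pics/c18.png',cv2.resize(img[60:260,100:420],None,fx=2.5,fy=2.5,interpolation=cv2.INTER_CUBIC))
E
```

```text
[0.4466493  0.07222979 0.15073022]
```

View pics/c18.png

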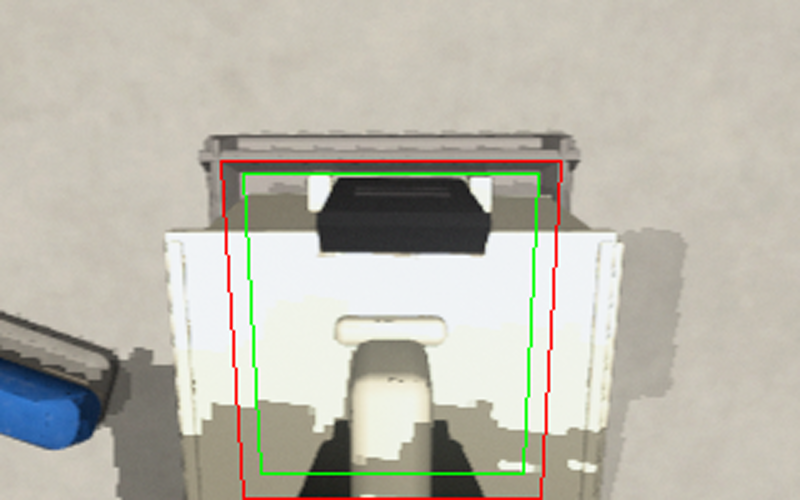

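View pics/c17.png

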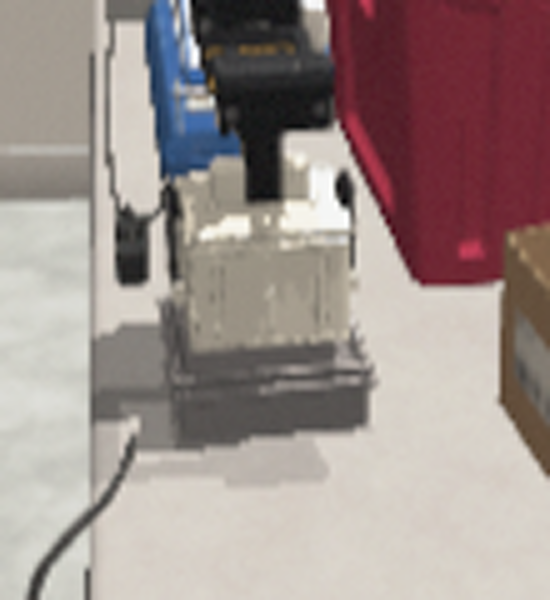

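```bash
python3 - <<'E'
from h import *
plan([.4458,.0719,.138],-81.8,.05,n=8,vmax=.02)
E
```

```text
clk 15.65 pos [0.4468 0.0724 0.1512] yang -82.0 dist 0.0132 rv [ 0.     0.001 -0.003] F [ 0.3  0.2 -4.3] gap 0.168
1 rows needed
[[[-0.001, 0.0004, 0.0132], [0.0003, 0.0007, -0.0029], 0.05]]
```

>>> send_rows:
  steps:
    - [[-0.001,0.0005,0.007],[0,0,-0.002],0.05]
    - [[0,0,0.006],[0,0,-0.001],0.05]

```text
clock: 15.85
tool_pos: [0.4469, 0.0714, 0.1391]
eef_rot: [[0.99, 0.142, 0.003], [0.142, -0.99, -0.0], [0.003, 0.001, -1.0]]
ft_force: [0.7, -0.3, -5.1]
finger_gap: 0.169
```

```bash
python3 - <<'E'
from h import *
plan([.4458,.0719,.13],-81.8,.05,n=8,vmax=.02)
E
```

```text
clk 15.85 pos [0.4469 0.0714 0.1391] yang -81.8 dist 0.0092 rv [ 0.001 -0.003 -0.001] F [ 0.7 -0.3 -5.1] gap 0.169
1 rows needed
[[[-0.0011, -0.0007, 0.0091], [0.0006, -0.0027, -0.0006], 0.05]]
```

>>> send_rows:
  steps:
    - [[-0.001,-0.0005,0.006],[0,-0.002,0],0.05]
    - [[-0.0005,0,0.004],[0,-0.001,0],0.05]

```text
clock: 16.05
tool_pos: [0.4448, 0.0716, 0.1276]
eef_rot: [[0.99, 0.142, -0.001], [0.142, -0.99, -0.001], [-0.002, 0.001, -1.0]]
ft_force: [-1.1, -0.2, -4.9]
finger_gap: 0.163
```

```bash
python3 - <<'E'
from h import *
plan([.4458,.0719,.125],-81.8,.05,n=8,vmax=.02)
E
```

```text
clk 16.05 pos [0.4448 0.0716 0.1276] yang -81.8 dist 0.0028 rv [ 0.001  0.002 -0.001] F [-1.1 -0.2 -4.9] gap 0.163
1 rows needed
[[[0.001, -0.0002, 0.0026], [0.0005, 0.0016, -0.0008], 0.05]]
```

No contact yet, and the underside is well below the border top. Lower on.

>>> send_rows:
  steps:
    - [[0.001,0,0.003],[0,0.001,0],0.05]
    - [[0,0,0.002],[0,0,0],0.05]

```text
clock: 16.25
tool_pos: [0.446, 0.0718, 0.1245]
eef_rot: [[0.99, 0.142, -0.002], [0.142, -0.99, -0.001], [-0.002, 0.001, -1.0]]
ft_force: [-9.8, -0.6, 16.9]
finger_gap: 0.161
```

```bash
python3 - <<'E'
from h import *
plan([.4458,.0719,.124],-81.8,.05,n=8,vmax=.02)
snap('wrist','w15');snap('side','s15')
a=cv2.imread('pics/s15.png');cv2.imwrite('pics/c19.png',cv2.resize(a[110:230,180:290],None,fx=5,fy=5,interpolation=cv2.INTER_CUBIC))
a=cv2.imread('pics/w15.png');cv2.imwrite('pics/c20.png',cv2.resize(a[60:260,100:420],None,fx=2.5,fy=2.5,interpolation=cv2.INTER_CUBIC))
E
```

```text
clk 16.25 pos [0.446  0.0718 0.1245] yang -81.8 dist 0.0005 rv [ 0.001  0.002 -0.001] F [-9.8 -0.6 16.9] gap 0.161
1 rows needed
[[[-0.0001, -0.0002, 0.0005], [0.0006, 0.0017, -0.0005], 0.05]]
```

View pics/c19.png

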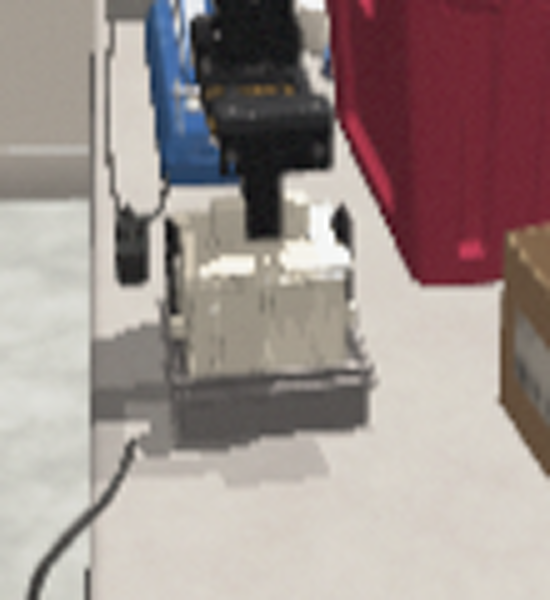

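View pics/c20.png

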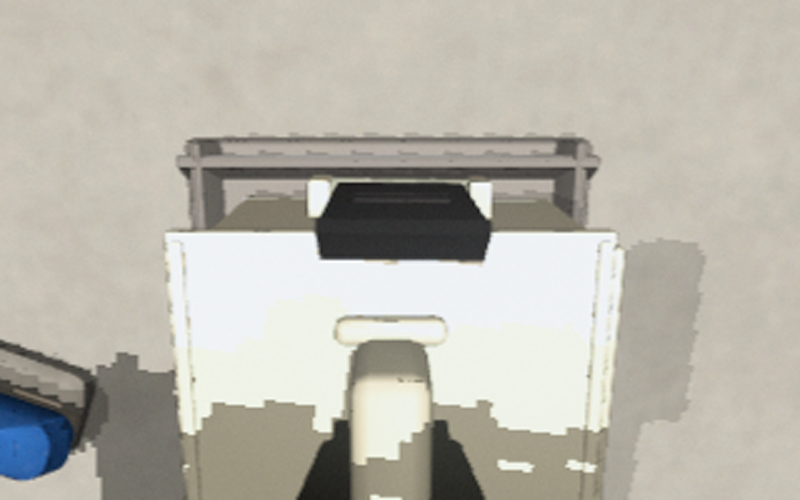

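>>> send_rows:
  steps:
    - [[0,0,-0.001],[0,0,0],0.3]
    - [[0,0,0],[0,0,0],0.45]
    - [[0,0,0],[0,0,0],0.45]
    - [[0,0,-0.002],[0,0,0],0.45]

```text
clock: 16.75
tool_pos: [0.449, 0.072, 0.1308]
eef_rot: [[0.99, 0.142, 0.006], [0.142, -0.99, -0.001], [0.006, 0.002, -1.0]]
ft_force: [-1.3, -0.4, -1.0]
finger_gap: 0.424
```

```bash
python3 - <<'E'
from h import *
plan([.4458,.0719,.25],-81.8,.45,n=8,vmax=.04)
E
```

```text
clk 16.75 pos [0.449  0.072  0.1308] yang -81.8 dist 0.1192 rv [ 0.002 -0.006 -0.   ] F [-1.3 -0.4 -1. ] gap 0.424
3 rows needed
[[[-0.0008, -0.0001, -0.0397], [0.0005, -0.002, -0.0001], 0.45], [[-0.0009, -0.0001, -0.0397], [0.0005, -0.002, -0.0001], 0.45], [[-0.001, -0.0001, -0.0397], [0.0005, -0.002, -0.0001], 0.45]]
```

>>> send_rows:
  steps:
    - [[0,0,-0.02],[0,0,0],0.45]
    - [[0,0,-0.04],[0,0,0],0.45]
    - [[0,0,-0.045],[0,0,0],0.45]
    - [[0,0,-0.045],[0,0,0],0.45]
    - [[0,0,-0.01],[0,0,0],0.45]

```text
clock: 17.25
tool_pos: [0.4464, 0.072, 0.2933]
eef_rot: [[0.99, 0.142, -0.001], [0.142, -0.99, -0.001], [-0.001, 0.001, -1.0]]
ft_force: [1.3, -0.1, 0.7]
finger_gap: 0.446
```

```bash
python3 - <<'E'
from h import *
s,c=snap('wrist','w16');snap('side','s16');snap('top','t16');print(s['tool_pos'],s['clock'])
a=cv2.imread('pics/s16.png');cv2.imwrite('pics/c21.png',cv2.resize(a[110:230,180:290],None,fx=5,fy=5,interpolation=cv2.INTER_CUBIC))
E
```

```text
[0.44636493 0.07199159 0.2933311 ] 17.25
```

View pics/w16.png

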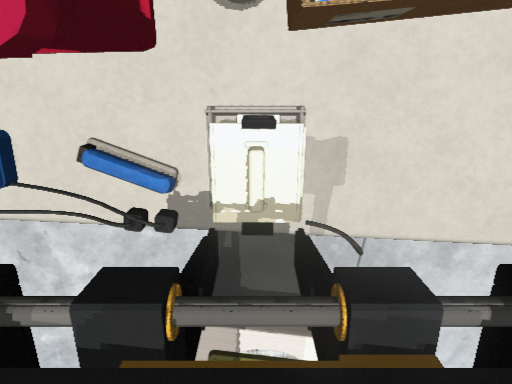

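View pics/c21.png

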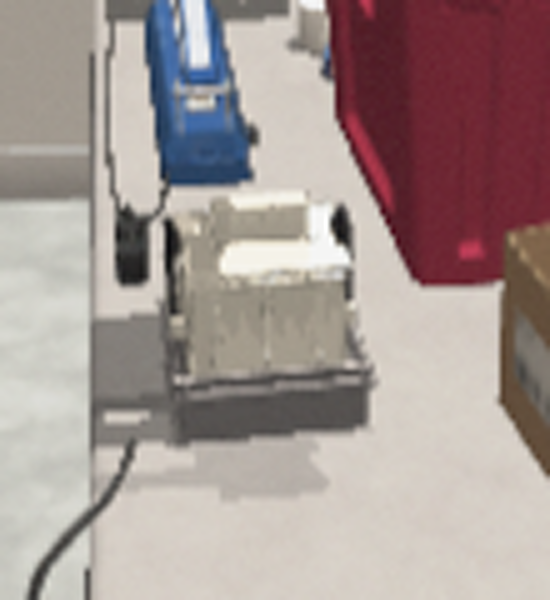

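View pics/t16.png

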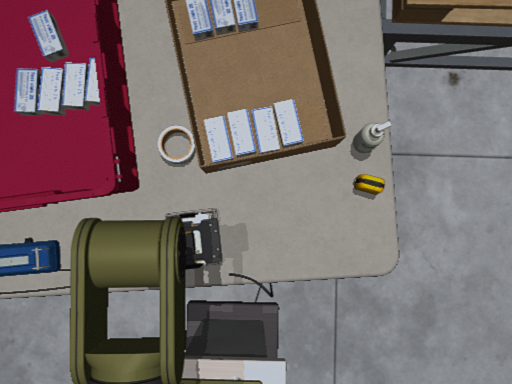

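```bash
python3 - <<'E'
from h import *
s,c=pickle.load(open('pics/w16.pkl','rb'))
img=cv2.imread('pics/w16.png')
k=5;o=(195,95);big=cv2.resize(img[95:245,195:325],None,fx=k,fy=k,interpolation=cv2.INTER_CUBIC)
th=np.radians(8.2);R=np.array([[np.cos(th),-np.sin(th)],[np.sin(th),np.cos(th)]])
from scipy.optimize import least_squares
W=lambda L,b:np.c_[np.array(L)[:,:2]@R.T+b,np.array(L)[:,2]+.04]
b=np.array([.4449,.0708])
for nm,L in [('plate',[[.054,.048,.080],[.054,-.048,.080],[-.054,-.048,.080],[-.054,.048,.080]]),('noseB',[[-.051,-.017,.0815],[-.051,.017,.0815],[-.0585,.017,.095],[-.0585,-.017,.095]]),('noseA',[[.051,-.017,.0815],[.051,.017,.0815],[.0585,.017,.095],[.0585,-.017,.095]])]:
    p=proj(c,W(L,b),s);print(nm,np.round((p-o+.5)*k-.5))
cv2.imwrite('pics/c22.png',big[:,:][:750]); cv2.imwrite('pics/c22.png',cv2.resize(big,(520,600)))
E
```

```text
plate [[ 68. 139.]
 [545. 139.]
 [524. 637.]
 [ 89. 637.]]
noseB [[384. 627.]
 [229. 627.]
 [227. 684.]
 [387. 683.]]
noseA [[391. 155.]
 [222. 155.]
 [218. 123.]
 [395. 123.]]
```

View pics/c22.png

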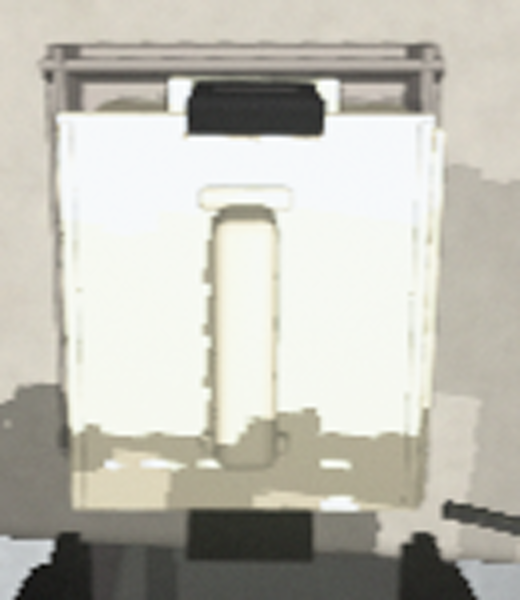

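>>> send_rows:
  steps:
    - [[0,0,0],[0,0,-0.148],0.45]
    - [[0,0,0],[0,0,-0.148],0.45]
    - [[0,0,0],[0,0,-0.148],0.45]
    - [[0,0,0],[0,0,-0.148],0.45]
    - [[0,0,0],[0,0,-0.148],0.45]

```text
clock: 17.9
tool_pos: [0.4385, 0.0715, 0.2712]
eef_rot: [[0.624, 0.781, -0.033], [0.781, -0.624, -0.002], [-0.023, -0.024, -0.999]]
ft_force: [-0.7, 1.1, 0.4]
finger_gap: 0.452
```

>>> send_rows:
  steps:
    - [[0,0,0],[0,0,-0.148],0.45]
    - [[0,0,0],[0,0,-0.148],0.45]
    - [[0,0,0],[0,0,-0.148],0.45]
    - [[0,0,0],[0,0,-0.148],0.45]
    - [[0,0,0],[0,0,-0.148],0.45]

```text
clock: 18.4
tool_pos: [0.4312, 0.0712, 0.2534]
eef_rot: [[-0.075, 0.995, -0.06], [0.997, 0.075, -0.004], [0.001, -0.06, -0.998]]
ft_force: [-0.3, -0.2, 0.2]
finger_gap: 0.455
```

>>> send_rows:
  steps:
    - [[0,0,0],[0,0,-0.148],0.45]
    - [[0,0,0],[0,0,-0.148],0.45]
    - [[0,0,0],[0,0,-0.148],0.45]
    - [[0,0,0],[0,0,-0.148],0.45]
    - [[0,0,0],[0,0,-0.148],0.45]

```text
clock: 18.9
tool_pos: [0.4234, 0.0708, 0.2358]
eef_rot: [[-0.732, 0.676, -0.087], [0.679, 0.734, -0.005], [0.061, -0.063, -0.996]]
ft_force: [-0.1, 0.6, -0.1]
finger_gap: 0.453
```

```bash
python3 - <<'E'
from h import *
plan([.4458,.0719,.25],98,.45,n=8,vmax=.04)
print(bot.observe()['qpos'])
E
```

```text
clk 18.90 pos [0.4234 0.0708 0.2358] yang 47.4 dist 0.0265 rv [-0.032 -0.085 -0.885] F [-0.1  0.6 -0.1] gap 0.453
7 rows needed
[[[-0.0021, 0.0021, -0.0023], [-0.0045, -0.0121, -0.1264], 0.45], [[-0.0024, 0.0019, -0.0023], [-0.0045, -0.0121, -0.1264], 0.45], [[-0.0026, 0.0016, -0.0022], [-0.0045, -0.0121, -0.1264], 0.45], [[-0.0028, 0.0012, -0.0022], [-0.0045, -0.0121, -0.1264], 0.45], [[-0.003, 0.0009, -0.0022], [-0.0045, -0.0121, -0.1264], 0.45], [[-0.0031, 0.0005, -0.0021], [-0.0045, -0.0121, -0.1264], 0.45], [[-0.0032, 0.0001, -0.0021], [-0.0045, -0.0121, -0.1264], 0.45]]
[ 4.11406849e-02 -3.39235708e-01  2.04251466e+00 -1.05463071e-03
  1.52600285e+00 -7.83642472e-01]
```

>>> send_rows:
  steps:
    - [[-0.003,0.003,-0.008],[-0.007,-0.02,-0.14],0.45]
    - [[-0.003,0.002,-0.008],[-0.006,-0.018,-0.14],0.45]
    - [[-0.003,0.002,-0.006],[-0.005,-0.015,-0.14],0.45]
    - [[-0.003,0.001,-0.005],[-0.004,-0.012,-0.14],0.45]
    - [[-0.003,0.001,-0.004],[-0.004,-0.01,-0.14],0.45]

```text
clock: 19.4
tool_pos: [0.4356, 0.0719, 0.2477]
eef_rot: [[-0.999, 0.014, -0.038], [0.015, 1.0, -0.014], [0.038, -0.015, -0.999]]
ft_force: [-0.3, -0.6, 0.9]
finger_gap: 0.449
```

```bash
python3 - <<'E'
from h import *
plan([.4458,.0719,.25],98,.45,n=8,vmax=.04)
E
```

```text
clk 19.40 pos [0.4356 0.0719 0.2477] yang 89.2 dist 0.0105 rv [-0.012 -0.039 -0.154] F [-0.3 -0.6  0.9] gap 0.449
2 rows needed
[[[-0.0051, 0.0, -0.0013], [-0.006, -0.0193, -0.0771], 0.45], [[-0.0051, -0.0003, -0.0012], [-0.006, -0.0193, -0.0771], 0.45]]
```

>>> send_rows:
  steps:
    - [[-0.005,0,-0.002],[-0.006,-0.02,-0.08],0.45]
    - [[-0.005,0,-0.002],[-0.005,-0.015,-0.075],0.45]
    - [[0,0,0],[0,0,0],0.45]

```text
clock: 19.7
tool_pos: [0.442, 0.0721, 0.2421]
eef_rot: [[-0.989, -0.148, -0.017], [-0.148, 0.989, -0.001], [0.017, 0.001, -1.0]]
ft_force: [-0.1, 0.3, 0.3]
finger_gap: 0.449
```

```bash
python3 - <<'E'
from h import *
s,c=snap('wrist','w17');print(s['tool_pos'])
img=cv2.imread('pics/w17.png')
th=np.radians(8.2);R=np.array([[np.cos(th),-np.sin(th)],[np.sin(th),np.cos(th)]])
W=lambda L,b:np.c_[np.array(L)[:,:2]@R.T+b,np.array(L)[:,2]+.04]
b=np.array([.4449,.0708])
for nm,L in [('plate',[[.054,.048,.080],[.054,-.048,.080],[-.054,-.048,.080],[-.054,.048,.080]]),('noseB',[[-.051,-.017,.0815],[-.051,.017,.0815],[-.0585,.017,.095],[-.0585,-.017,.095]]),('noseA',[[.051,-.017,.0815],[.051,.017,.0815],[.0585,.017,.095],[.0585,-.017,.095]])]:
    p=proj(c,W(L,b),s);print(nm,np.round((p-(190,80)+.5)*4-.5))
cv2.imwrite('pics/c23.png',cv2.resize(img[80:230,190:340],None,fx=4,fy=4,interpolation=cv2.INTER_CUBIC))
E
```

```text
[0.44201653 0.07210068 0.24208795]
plate [[460. 666.]
 [ 59. 664.]
 [ 40. 208.]
 [483. 210.]]
noseB [[183. 223.]
 [340. 224.]
 [345. 195.]
 [179. 194.]]
noseA [[188. 656.]
 [331. 657.]
 [334. 712.]
 [185. 711.]]
```

View pics/c23.png

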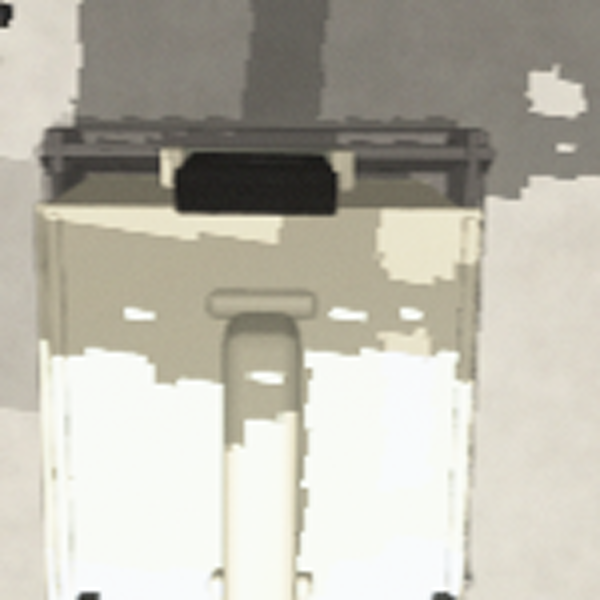

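```bash
python3 - <<'E'
from h import *
s=bot.observe();print(s['tool_pos'],s['ft_force'],s['clock'])
print(bot.sign_off())
E
```

```text
[0.44156288 0.07210668 0.24156831] [-0.63042243 -0.22282692 -0.37781176] 19.75
the job is handed in; nothing more can be done
None
```

The closed tub is on the grey storage box with the tape measure inside. I handed the job in at 19.75 s with the gripper clear of everything.

1. **Tape measure:** I took the nearer of the two (0.61 m from the base, against 0.685 m for the other). It stands upright near the middle of the tub.
2. **Lid:** I pressed it down to its stop. It met about 10 N on the way, then 20 N at the height expected for fully on. Close-ups from both ends show both clip noses over the plate.
3. **Stacking:** I lifted the tub by the grab bar; the load read about 4.5 N and the tub hung level. It came to rest on the box at the expected height and looked level inside the border. The lid's outline is within about 1 mm of where a centred tub should put it.

**Check that was slightly off:** the clip overlap is uneven. The clip on the −x end covers about 1.7 mm of the plate and the one on the +x end about 5 mm, against 3 mm each if centred. The two add up to about the right total, so I read this as the lid sitting to one side within its play, or just over it, with both clips upright.

**Bystanders:** the hand gel and the tape roll look unmoved in the last top view. The arm hid the stapler there, and I saw it only in a wrist picture, where I did not measure its position. The arm never touched it.

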